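# Refill the spring pusher tray with shoe-cream cartons

## Task

Refill the empty display tray with every shoe-cream carton standing on the table. Draw the red pusher back and lift it over the hump so that it stays parked behind it, stand the cartons upright in the lane one behind another with their broad faces towards the stop, then lift the pusher back over the hump and press it gently forward until the row is tight between it and the stop, with no gaps, and let go. Do not crush the cartons, and leave the brush, the tin, the jar and the cup where they are.

Things in the scene. Friction and masses are not known exactly. Their poses are not given: they have to be found in the camera images.
- tray: White open display tray fixed to the table, lying roughly across the robot's view: a straight lane 72 mm wide and 446 mm long, its floor 6 mm above the table, side walls 4 mm thick, 30 mm above that floor. Origin under its middle on the table; +y runs along the lane from the clear front stop to the parking end, x across it, z up.
- stop (a point): Point on the lane's floor, mid-width, on the inner face of the clear front stop (50 mm high) at the lane's -y end. Axes as the tray: +y along the lane, away from the stop. The row of cartons starts here.
- hump (a point): Middle of the foot of the steel hump on the lane's floor: 10 mm high, 8 mm long along the lane, 44 mm across, 354 mm from the stop (so its faces are at 350 and 358 mm). Cartons belong between stop and hump. Axes as the tray.
- travel (a joint): How far (m) the red pusher's front face is from the stop: 0 to 0.368. A damped tape spring draws it to the stop with 3 to 4 N, too weak to close up a full row. A tooth under it, 20 mm long behind its face, runs on the floor and passes the hump only when lifted over 10 mm. Parked behind the hump: about 0.358 to 0.368, lift 0.
- lift (a joint): How far (m) the pusher is lifted straight up on its guide pins: 0 down on the floor, at most 0.028. It weighs 0.25 kg and falls back by itself.
- grip (a point): Middle of the black rubber pad on the pusher's upright grip post: 94 mm above the table when down, 45 mm behind its front face, mid-lane. Post 20 mm across the lane, 26 mm along it, top 18 mm above this point, sides free for 65 mm below. The face plate is 66 mm wide, its top 79 mm above the table. Axes as the tray.
- carton0_mid (a point): Centre of shoe-cream carton 0, a cream-white box with coloured bands: 58 mm wide along its x, 46 mm along its y, 70 mm tall along z, about 0.12 kg, standing upright on the table at the start. In the lane its y axis goes along the lane (either way round). Some of the seven cartons may be absent.
- carton1_mid (a point): Centre of shoe-cream carton 1, a cream-white box with coloured bands: 58 mm wide along its x, 46 mm along its y, 70 mm tall along z, about 0.12 kg, standing upright on the table at the start. In the lane its y axis goes along the lane (either way round). Some of the seven cartons may be absent.
- carton2_mid (a point): Centre of shoe-cream carton 2, a cream-white box with coloured bands: 58 mm wide along its x, 46 mm along its y, 70 mm tall along z, about 0.12 kg, standing upright on the table at the start. In the lane its y axis goes along the lane (either way round). Some of the seven cartons may be absent.
- carton3_mid (a point): Centre of shoe-cream carton 3, a cream-white box with coloured bands: 58 mm wide along its x, 46 mm along its y, 70 mm tall along z, about 0.12 kg, standing upright on the table at the start. In the lane its y axis goes along the lane (either way round). Some of the seven cartons may be absent.
- carton4_mid (a point): Centre of shoe-cream carton 4, a cream-white box with coloured bands: 58 mm wide along its x, 46 mm along its y, 70 mm tall along z, about 0.12 kg, standing upright on the table at the start. In the lane its y axis goes along the lane (either way round). Some of the seven cartons may be absent.
- carton5_mid (a point): Centre of shoe-cream carton 5, a cream-white box with coloured bands: 58 mm wide along its x, 46 mm along its y, 70 mm tall along z, about 0.12 kg, standing upright on the table at the start. In the lane its y axis goes along the lane (either way round). Some of the seven cartons may be absent.
- carton6_mid (a point): Centre of shoe-cream carton 6, a cream-white box with coloured bands: 58 mm wide along its x, 46 mm along its y, 70 mm tall along z, about 0.12 kg, standing upright on the table at the start. In the lane its y axis goes along the lane (either way round). Some of the seven cartons may be absent.
- brush: Shoe brush, wooden back 150 x 50 mm, 44 mm high, lying on its bristles; origin under its middle. Bystander.
- tin: Closed polish tin, 87 mm across, 28 mm high; origin under its middle. Bystander.
- jar: Amber glass jar with black cap, 56 mm across, 58 mm high; origin under its middle. Bystander.
- cup: White paper cup, rim 78 mm across, 95 mm high; origin under its middle. Bystander.
There are look-alikes about, which are no part of the job. Leave any pink look-alike of the part that bears carton6_mid alone. Leave any pink look-alike of the part that bears carton4_mid alone.

How it is judged:
By the outcome, as a careful person would: the job done as asked, in the order asked, and still so for the second after the job is handed in, with the robot touching nothing.
Of carton0, carton1, carton2, carton3, carton4, carton5, carton6 only 5 to 7 are there at a start; the rules pass over those that are not, and their reading is None.
At some moment in a run one of carton0, carton1, carton2, carton3, carton4, carton5, carton6 may be knocked a few centimetres aside while the robot is not near it.
It also fails if it takes over 210 s, if anything falls off the work surface, if the arm or the gripper's body presses on something with over 40 N, if the wrist force passes 120 N, or if a joint passes its speed limit or range.

## Robot

A 6-joint arm with a two-finger parallel gripper is mounted at the origin on the work surface. World frame = base frame: x ahead of the robot, y to its left, z up, the work surface at z = 0. Lengths are in m, angles in rad, forces in N, time in s.
With the tool pointing down it reaches from about 0.3 to 0.85 m from the base axis. Payload 5.4 kg.
Tool frame: the origin (TCP) lies where the fingers leave the gripper's body, on its centre line; the fingertips stand 73 mm ahead of it and the grasp point (between the pads) lies 54 mm ahead of it (robot.grip_point_offset is the distance from the TCP to the grasp point, in m); z points along the fingers, y is the line along which they close (so a half turn about z gives the same grasp; the last joint's range is limited). The gripper opens to 85 mm and grips with 20 to 120 N. Pads are 22 mm wide; open, the fingers measure 114 mm over their backs; the gripper's body (76 mm by 85 mm) begins 54 mm behind the grasp point. The pads swing forward as they close: fully open they stand 13 mm farther back than shut.
Start: joints at [-1.436, 0.158, 1.597, -0, 1.386, -0.21], TCP at [0.194, -0.541, 0.304] pointing down, gripper open.
Joint ranges: [-2.91, 2.91], [-0.94, 2.29], [0.18, 2.7], [-1.29, 4.43], [0.17, 2.64], [-3, 3]. Speed limits (rad/s): [2.57, 2.57, 3.14, 3.14, 3.14, 3.14].

## Interface

Orientations are given as [roll, pitch, yaw] about the fixed x, y, z axes, in that order (R = Rz(yaw) Ry(pitch) Rx(roll)).
In Python, from station import observe, optics, workorder, robot gives the robot as it stands. The module is installed in compiled form; this text tells all that it offers.
- The arm moves only by the tool carry_out, never from a script. Its argument "series" is a list of rows, each a list of 7 numbers: the shift along the world's x, y, z in mm, then the turn, a rotation vector about the world's x, y, z in rad, then the opening, from 0 (shut) to 1 (fully open). In form: [[tx, ty, tz, rx, ry, rz, grip], ...]. A call has exactly 5 rows; each row is the pose to reach, as a shift and turn from the pose commanded when the call began; what a row does not reach only later rows make up. A row lasts 1/12 s, in which the tool goes at most 41.7 mm and 7.16 degrees, less where a joint would pass 70% of its speed; a pose out of reach is approached as far as the arm can. A call with a gripper value outside its range is refused whole. The fingers move at their own pace and stop on an object; "force" is the grip in N (left out, the last holds). Time passes only in rows, so rows that repeat a pose let the fingers close, or fill a call up. It gives the time, the measured TCP pose, the force, the opening and the grip force at its end, in the units of the state.
- observe(): the state, without advancing time (a new reading comes with each control period).
- optics.grab_frame(name): name is "side" or "top"; returns the picture (400x640x3 uint8, red, green, blue); there is no depth.
- optics.camera_model(name): a dict with "fx", "fy", "cx", "cy" (pixels), "extrinsics" (4x4, takes a point from world to camera coordinates). Camera axes: x right, y down, z forward; pixel columns grow to the right and rows downward; lengths in m; the calibration is good to about 2 mm. A picture is of the moment at which its call begins. camera_model takes no time and is no camera call.
- workorder.job_done(): hands the job in; it is judged then, once.
The state is a dict: "t": time; "joints": joint angles; "dq": joint speeds; "tau": joint torques, N m; "ee_pos": TCP position; "ee_rot": TCP orientation; "force": force on the tool from outside, world axes, zero at the start; "torque": the same for the moment, N m; "width": finger opening in m; "finger_force": force on a finger pad.
Only numpy, scipy, OpenCV 4.12 (cv2) and the standard library are available. Lean on these libraries where they do the work, as an engineer would, in place of code of your own. Each camera call takes 0.05 s, during which the arm holds its last target. There are 200 camera calls.

## Working session

There is one attempt and no reset: what is moved stays moved. The work goes in short steps, Python scripts to look and compute and a tool call to move; the robot and the scene stay as the last step left them, time stands still between calls to the robot, and variables do not carry over. Pictures are saved under pics/ and viewed, at most 16 in all, crops included, and the job is handed in when it is done.

Besides the shell and the picture viewer there is one more tool, called as name(argument=value, ...), one argument or row to a line, values as JSON. carry_out: Moves the arm, as the interface text tells. Its arguments: {"type":"object","properties":{"series":{"type":"array","items":{"type":"array","items":{"type":"number"}}},"force":{"type":"number"}},"required":["series"]}

```bash
mkdir -p pics; cat > h.py <<'E'
import numpy as np, cv2
from station import observe, optics, workorder, robot
def save(name, fn, crop=None, s=1):
    im=optics.grab_frame(name)
    o=im if crop is None else im[crop[1]:crop[3],crop[0]:crop[2]]
    o=cv2.resize(o,None,fx=s,fy=s,interpolation=cv2.INTER_CUBIC)
    cv2.imwrite('pics/'+fn,o[:,:,::-1]); return im
def ray(name,uv,z):
    c=optics.camera_model(name);E=np.array(c['extrinsics']);R=E[:3,:3];t=E[:3,3]
    d=R.T@np.array([(uv[0]-c['cx'])/c['fx'],(uv[1]-c['cy'])/c['fy'],1]);o=-R.T@t
    return o+d*(z-o[2])/d[2]
def pix(name,p):
    c=optics.camera_model(name);q=np.array(c['extrinsics'])@np.append(p,1)
    return np.array([c['fx']*q[0]/q[2]+c['cx'],c['fy']*q[1]/q[2]+c['cy']])
E
python3 - <<'E'
from h import *
a=save('top','top0.png',s=1.25); b=save('side','side0.png',s=1.25)
for n in('top','side'):
    c=optics.camera_model(n);E=np.array(c['extrinsics']);print(n,c['fx'],-E[:3,:3].T@E[:3,3],E[:3,:3].round(2).tolist())
o=observe();print(o['t'],o['ee_pos'],o['ee_rot'],o['force'],o['width'])
E
```

```text
top 411.12852128875016 [ 0.45030812 -0.06653474  1.33039717] [[-0.0, -1.0, 0.0], [-1.0, 0.0, -0.09], [0.09, -0.0, -1.0]]
side 365.90812480228857 [ 0.36531691 -0.61953945  0.78352613] [[0.94, -0.35, -0.01], [-0.28, -0.73, -0.63], [0.21, 0.59, -0.78]]
0.1 [ 0.19426957 -0.54074623  0.30301438] [-3.13992830e+00 -3.64181457e-04  3.44759554e-01] [ 0.52534717 -0.84120697 -0.09164933] 0.08531207535484557
```

View pics/top0.png

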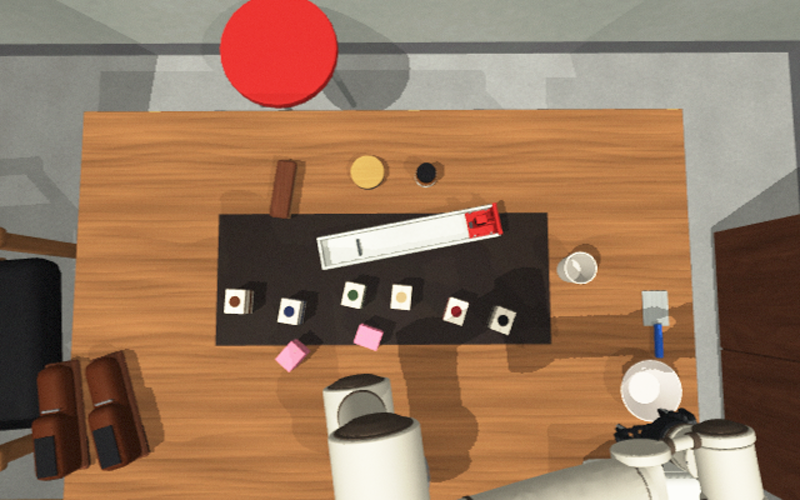

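View pics/side0.png

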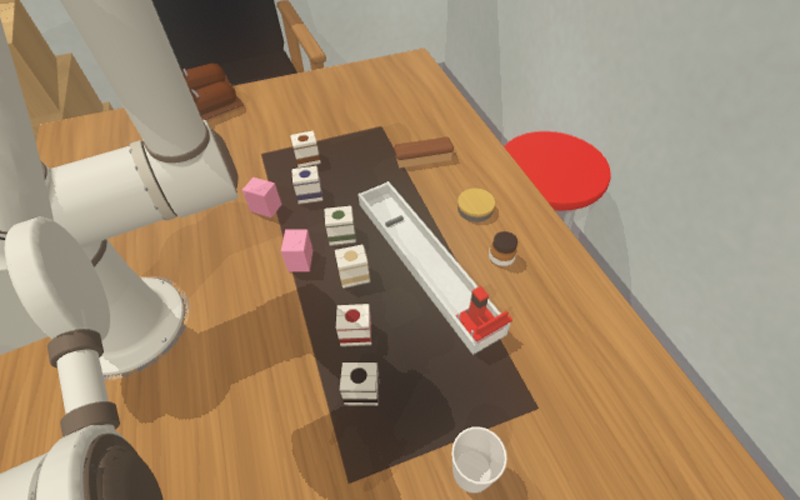

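```bash
cat > m.py <<'E'
from h import *
def cartons(im, cam='top', zt=0.07):
    g=im.astype(int); mn=g.min(2)
    reg=np.zeros(mn.shape,np.uint8); reg[215:278,172:440]=1
    m=((mn>95)&(g.max(2)-mn<110)).astype(np.uint8)*reg
    m=cv2.morphologyEx(m,cv2.MORPH_CLOSE,np.ones((3,3),np.uint8))
    out=[]
    cs,_=cv2.findContours(m,cv2.RETR_EXTERNAL,cv2.CHAIN_APPROX_NONE)
    for c in cs:
        if cv2.contourArea(c)<120: continue
        w=np.array([ray(cam,p,zt)[:2] for p in c[:,0].astype(float)])
        r=cv2.minAreaRect((w*1000).astype(np.float32))
        out.append((c[:,0].mean(0).round(1).tolist(),np.round(r[0],1).tolist(),np.round(r[1],1).tolist(),round(r[2],1)))
    return sorted(out,key=lambda a:a[0][0]),m
E
python3 - <<'E'
from m import *
im=save('top','top1.png',(170,155,445,300),2.9)
for o in cartons(im)[0]: print(o)
# tray: white contour
g=im.astype(int);mn=g.min(2);m=((mn>120)&(g.max(2)-mn<40)).astype(np.uint8);m[:160]=0;m[216:]=0;m[:,:245]=0;m[:,405:]=0
red=((g[...,0]>110)&(g[...,1]<60)).astype(np.uint8);red[:155]=0;red[220:]=0;red[:,:350]=0;red[:,410:]=0
for k in (m,m|red,red):
    c=max(cv2.findContours(k,0,1)[0],key=cv2.contourArea)
    print(cv2.boxPoints(cv2.minAreaRect(c)).round(1).tolist())
    w=np.array([ray('top',p,.036)[:2]*1000 for p in c[:,0].astype(float)],np.float32);print(cv2.minAreaRect(w))
E
```

```text
([188.5, 241.0], [440.9, 355.8], [58.5, 60.7], 89.8)
([231.7, 248.8], [416.4, 224.1], [54.6, 60.5], 80.7)
([282.0, 235.8], [456.1, 70.9], [50.8, 59.6], 78.5)
([293.7, 269.1], [354.4, 33.8], [60.5, 50.2], 71.4)
([320.5, 237.4], [450.4, -46.6], [49.3, 60.0], 84.6)
([364.3, 248.7], [415.9, -179.9], [50.4, 60.3], 72.4)
([401.7, 255.9], [393.2, -292.6], [52.3, 58.7], 69.2)
[[252.3000030517578, 189.89999389648438], [394.1000061035156, 162.5], [399.1000061035156, 188.5], [257.3999938964844, 215.89999389648438]]
((602.2634887695312, -63.61164855957031), (84.2089614868164, 456.3296203613281), 10.713446617126465)
[[252.39999389648438, 189.8000030517578], [397.6000061035156, 162.0], [402.6000061035156, 188.0], [257.3999938964844, 215.8000030517578]]
((603.314697265625, -69.16804504394531), (84.2089614868164, 467.6396179199219), 10.713446617126465)
[[370.8999938964844, 168.8000030517578], [396.3999938964844, 162.39999389648438], [402.3999938964844, 186.60000610351562], [377.0, 193.0]]
((638.787841796875, -256.6820068359375), (79.79228210449219, 83.49822235107422), 12.809867858886719)
```

View pics/top1.png

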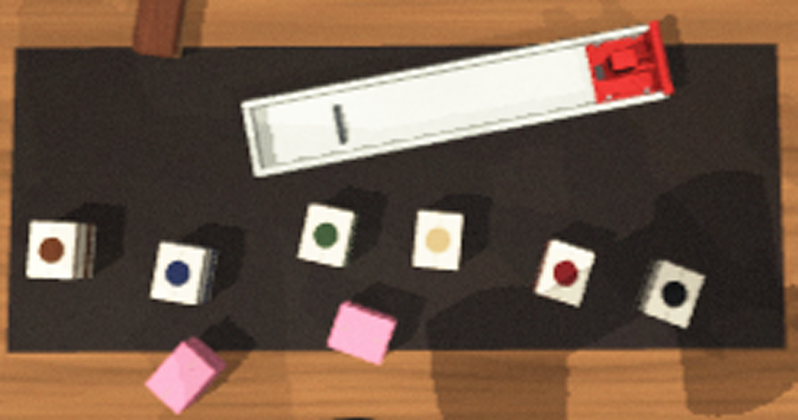

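```bash
cat > m2.py <<'E'
from h import *
dots=[(52,250),(178,273),(326,235),(438,240),(565,272),(675,294)]
def dotcen(im):
    res=[]
    for (a,b) in dots:
        x,y=170+a/2.9,155+b/2.9; x0,y0=int(x)-7,int(y)-7
        hsv=im[y0:y0+15,x0:x0+15].astype(float)
        bg=np.median(hsv[3:12,3:12][hsv[3:12,3:12].sum(2)>np.percentile(hsv[3:12,3:12].sum(2),60)],axis=0)
        d=np.linalg.norm(hsv-bg,axis=2); yy,xx=np.mgrid[0:15,0:15]
        w=(d>40)&(np.hypot(xx-7,yy-7)<5.5)
        u,v=(xx[w]).mean()+x0,(yy[w]).mean()+y0
        res.append((u,v,w.sum()))
    return res
E
python3 - <<'E'
from m2 import *
im=optics.grab_frame('top'); si=optics.grab_frame('side')
for u,v,n in dotcen(im): print(round(u,1),round(v,1),n,(ray('top',(u,v),.07)*1000).round(1)[:2])
g=im.astype(int)
sub=g[185:210,280:296].min(2); yy,xx=np.where(sub<110); yy=yy+185; xx=xx+280
k=np.abs(xx-287.5)<4; print('hump',len(xx),xx.mean(),yy.mean(),(ray('top',(xx.mean(),yy.mean()),.014)*1000).round(1), cv2.minAreaRect(np.c_[xx,yy].astype(np.float32)))
# edges: side wall outer lines, gradient along columns
th=np.radians(10.7)
lo=[];hi=[]
mn=g.min(2)
for c in range(262,370,4):
    col=mn[150:230,c].astype(float); w=np.where(col>100)[0]
    def sub(i,j): return 150+i+(100-col[i])/(col[j]-col[i])*(j-i)
    hi.append(ray('top',(c,sub(w[0]-1,w[0])),.036)[:2]); lo.append(ray('top',(c,sub(w[-1]+1,w[-1])),.036)[:2])
for e in(hi,lo):
    e=np.array(e)*1000; p=np.polyfit(e[:,1],e[:,0],1); print('edge x=',p, 'deg',np.degrees(np.arctan(-p[0])), (e[:,0]-np.polyval(p,e[:,1])).std())
# pusher: post in side view
h=si.astype(int); 
red=((h[...,0]>110)&(h[...,1]<70)).astype(np.uint8); red[:215]=0; red[290:]=0; red[:,:350]=0;red[:,420:]=0
blk=((h.max(2)<60)).astype(np.uint8)
cv2.imwrite('pics/c.png',np.hstack([cv2.resize(si[215:290,350:425],None,fx=5,fy=5,interpolation=2),cv2.resize(im[150:225,340:415],None,fx=5,fy=5,interpolation=2)])[:,:,::-1])
E
```

```text
186.9 241.0 87 [440.8 361. ]
230.8 249.0 87 [416.  226.6]
282.1 236.2 81 [454.3  70.7]
320.6 237.3 55 [450.3 -46.8]
364.2 248.2 83 [ 416.8 -179.6]
402.0 255.9 87 [ 393.  -294.4]
hump 18 287.55555555555554 198.83333333333334 [574.   59.9  14. ] ((288.7135009765625, 201.1810760498047), (19.703271865844727, 3.7950892448425293), 62.10273361206055)Traceback (most recent call last):
  File "<stdin>", line 14, in <module>
  File "<stdin>", line 13, in sub
IndexError: index 80 is out of bounds for axis 0 with size 80
```

```bash
python3 - <<'E'
from m2 import *
im=optics.grab_frame('top'); si=optics.grab_frame('side')
g=im.astype(int); mn=g.min(2)
lo=[];hi=[]
for c in range(262,346,4):
    yc=202.5-(c-255)*.193   # tray mid row
    a=int(yc-19); col=mn[a:a+39,c].astype(float); w=np.where(col>100)[0]
    def sub(i,j): return a+i+(100-col[i])/(col[j]-col[i])*(j-i)
    if w[0]==0 or w[-1]>=38: continue
    hi.append(ray('top',(c,sub(w[0]-1,w[0])),.036)[:2]); lo.append(ray('top',(c,sub(w[-1]+1,w[-1])),.036)[:2])
for e in(hi,lo):
    e=np.array(e)*1000; p=np.polyfit(e[:,1],e[:,0],1); print(len(e),'edge x=',p, 'deg',np.degrees(np.arctan(-p[0])), (e[:,0]-np.polyval(p,e[:,1])).std())
s=mn[183:213,280:297]; m=s<150
for r in range(183,213,1):
    print(r,mn[r,280:297].tolist())
cv2.imwrite('pics/c.png',np.hstack([cv2.resize(si[215:290,350:425],None,fx=5,fy=5,interpolation=2),cv2.resize(im[150:225,340:415],None,fx=5,fy=5,interpolation=2)])[:,:,::-1])
E
```

```text
21 edge x= [-1.88778025e-01  6.34015101e+02] deg 10.690377398873974 0.25243157431596
21 edge x= [-1.89598276e-01  5.46800558e+02] deg 10.735750302548771 0.29628257350989323
183 [39, 40, 36, 55, 61, 68, 86, 98, 113, 149, 170, 221, 242, 241, 240, 239, 239]
184 [71, 94, 100, 140, 172, 196, 233, 243, 242, 240, 240, 238, 233, 218, 206, 195, 174]
185 [196, 234, 243, 242, 242, 241, 241, 235, 217, 201, 190, 178, 169, 182, 200, 210, 222]
186 [241, 240, 234, 221, 210, 202, 185, 175, 184, 205, 216, 230, 244, 244, 243, 243, 243]
187 [186, 171, 174, 201, 222, 227, 239, 246, 245, 245, 245, 244, 244, 244, 243, 243, 243]
188 [227, 240, 246, 247, 246, 245, 246, 245, 245, 245, 246, 245, 244, 243, 243, 244, 244]
189 [246, 247, 245, 246, 244, 245, 245, 245, 244, 244, 244, 245, 244, 244, 243, 244, 244]
190 [246, 246, 246, 242, 235, 234, 238, 241, 243, 245, 244, 245, 244, 244, 243, 244, 244]
191 [245, 245, 246, 243, 220, 149, 126, 171, 228, 245, 244, 245, 245, 243, 245, 245, 245]
192 [244, 244, 245, 242, 203, 99, 87, 145, 229, 244, 244, 244, 244, 244, 244, 243, 244]
193 [244, 244, 244, 243, 215, 124, 87, 
[... 1004 characters left out ...]
33, 233, 234, 232, 230]
205 [236, 235, 235, 235, 235, 236, 237, 237, 236, 236, 236, 232, 231, 230, 215, 180, 182]
206 [235, 235, 235, 234, 233, 232, 233, 232, 233, 233, 233, 219, 182, 188, 195, 207, 215]
207 [233, 230, 232, 211, 179, 181, 183, 181, 186, 197, 210, 216, 225, 233, 235, 232, 231]
208 [215, 180, 182, 181, 192, 207, 216, 226, 235, 235, 235, 235, 234, 231, 224, 199, 181]
209 [209, 219, 223, 232, 235, 233, 234, 232, 229, 225, 192, 177, 163, 107, 92, 86, 53]
210 [232, 233, 233, 232, 226, 197, 182, 152, 90, 77, 67, 46, 39, 38, 42, 42, 44]
211 [182, 171, 133, 91, 77, 68, 49, 43, 40, 40, 42, 39, 38, 42, 45, 39, 43]
212 [67, 49, 39, 39, 42, 40, 40, 43, 41, 42, 40, 40, 40, 38, 45, 41, 42]
```

View pics/c.png

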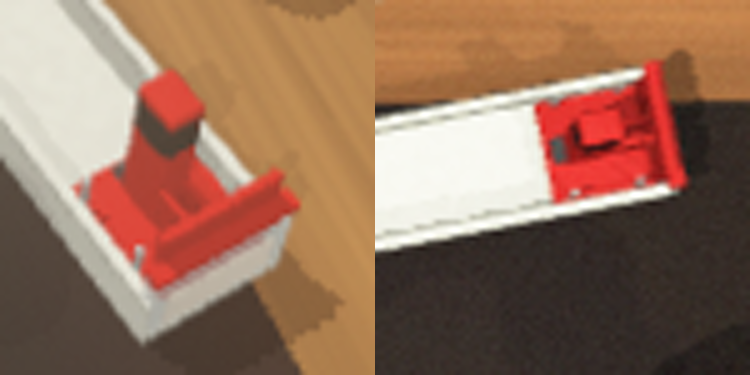

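```bash
python3 - <<'E'
from m2 import *
print('hump',ray('top',(286.7,197.6),.014)*1000)
print('post top',ray('top',(385,175.6),.112)*1000, ray('side',(384.2,235),.112)*1000)
th=np.radians(10.7);v=np.array([-np.sin(th),np.cos(th)])
h=ray('top',(286.7,197.6),.014)[:2]*1000
S=h-354*v;G=S+45*v;print('S',S,'G',G,592.2-.1892*S[1],592.2-.1892*h[1],592.2-.1892*G[1])
E
```

```text
hump [578.02812486  62.65347228  14.        ]
post top [ 633.39220024 -240.74321866  112.        ] [ 636.87221779 -243.94275466  112.        ]
S [ 643.75410671 -285.1914577 ] G [ 635.39910902 -240.97388185] 646.1582237960597 580.3459630445172 637.7922584462874
```

carry_out(
  series=[
    [22,15,0,0,0,0.07,1],
    [44,30,0,0,0,0.14,1],
    [66,45,0,0,0,0.21,1],
    [88,60,0,0,0,0.28,1],
    [110,75,0,0,0,0.353,1],
  ],
  force=60,
)

```text
t: 0.77
ee_pos: [0.3052, -0.4653, 0.3039]
ee_rot: [3.142, -0.0, 0.701]
force: [0.0, 0.5, -0.9]
width: 0.0857
finger_force: 0.0
```

carry_out(
  series=[
    [22,15,0,0,0,0.07,1],
    [44,30,0,0,0,0.14,1],
    [66,45,0,0,0,0.21,1],
    [88,60,0,0,0,0.28,1],
    [110,75,0,0,0,0.353,1],
  ],
)

```text
t: 1.18
ee_pos: [0.4153, -0.3902, 0.3039]
ee_rot: [3.142, 0.0, 1.054]
force: [-0.4, 0.1, -0.3]
width: 0.0854
finger_force: 0.0
```

carry_out(
  series=[
    [22,15,0,0,0,0.07,1],
    [44,30,0,0,0,0.14,1],
    [66,45,0,0,0,0.21,1],
    [88,60,0,0,0,0.28,1],
    [110,75,0,0,0,0.353,1],
  ],
)

```text
t: 1.6
ee_pos: [0.5253, -0.3152, 0.3038]
ee_rot: [-3.142, -0.0, 1.407]
force: [-0.3, -0.2, -0.3]
width: 0.0851
finger_force: 0.0
```

carry_out(
  series=[
    [22,15,-20,0,0,0.07,1],
    [44,30,-40,0,0,0.14,1],
    [66,45,-60,0,0,0.21,1],
    [88,60,-70,0,0,0.28,1],
    [112,74,-80,0,0,0.353,1],
  ],
)

```text
t: 2.02
ee_pos: [0.6367, -0.2408, 0.222]
ee_rot: [-3.14, -0.002, 1.76]
force: [-1.0, -1.0, 0.1]
width: 0.0852
finger_force: 0.0
```

carry_out(
  series=[
    [0,-1,-20,0,0,0,1],
    [0,-1,-40,0,0,0,1],
    [0,-1,-60,0,0,0,1],
    [0,-1,-74,0,0,0,1],
    [0,-1,-74,0,0,0,1],
  ],
)

```text
t: 2.43
ee_pos: [0.6344, -0.242, 0.1456]
ee_rot: [-3.136, -0.005, 1.757]
force: [0.1, -0.9, -0.5]
width: 0.0853
finger_force: 0.0
```

carry_out(
  series=[
    [0,0,0,0,0,0,0.5],
    [0,0,0,0,0,0,0],
    [0,0,0,0,0,0,0],
    [0,0,0,0,0,0,0],
    [0,0,0,0,0,0,0],
  ],
)

```text
t: 2.85
ee_pos: [0.6368, -0.2435, 0.1512]
ee_rot: [3.14, 0.001, 1.757]
force: [0.4, 0.2, -0.0]
width: 0.0257
finger_force: 0.0
```

carry_out(
  series=[
    [0,0,0,0,0,0,0],
    [0,0,0,0,0,0,0],
    [0,0,0,0,0,0,0],
    [0,0,0,0,0,0,0],
    [0,0,0,0,0,0,0],
  ],
)

```text
t: 3.27
ee_pos: [0.6371, -0.2433, 0.1511]
ee_rot: [3.14, 0.001, 1.757]
force: [1.3, 1.3, 6.0]
width: 0.0191
finger_force: 59.7
```

```bash
python3 - <<'E'
from h import *
save('side','s2.png',(320,160,480,280),4)
E
```

```text
(no output)
```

View pics/s2.png

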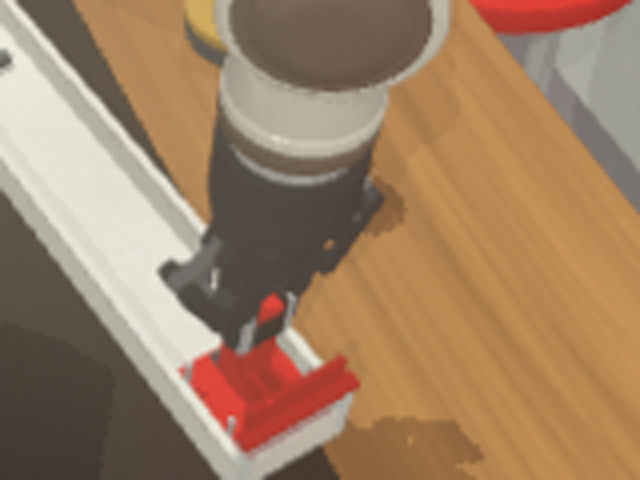

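carry_out(
  series=[
    [-1.9,9.8,0,0,0,0,0],
    [-4.7,24.6,0,0,0,0,0],
    [-7.8,41.3,0,0,0,0,0],
    [-11.1,59,0,0,0,0,0],
    [-14.6,77.4,0,0,0,0,0],
  ],
)

```text
t: 3.73
ee_pos: [0.6225, -0.1671, 0.1509]
ee_rot: [3.139, 0.005, 1.756]
force: [4.2, -4.4, 2.4]
width: 0.0191
finger_force: 59.3
```

carry_out(
  series=[
    [-2.9,15.5,0,0,0,0,0],
    [-5.9,31,0,0,0,0,0],
    [-8.8,46.5,0,0,0,0,0],
    [-11.7,62,0,0,0,0,0],
    [-14.6,77.4,0,0,0,0,0],
  ],
)

```text
t: 4.15
ee_pos: [0.6079, -0.0894, 0.1509]
ee_rot: [3.139, 0.004, 1.757]
force: [2.8, -4.5, 3.0]
width: 0.0193
finger_force: 59.4
```

carry_out(
  series=[
    [-2.9,15.5,0,0,0,0,0],
    [-5.9,31,0,0,0,0,0],
    [-8.8,46.5,0,0,0,0,0],
    [-11.7,62,0,0,0,0,0],
    [-14.6,77.4,0,0,0,0,0],
  ],
)

```text
t: 4.57
ee_pos: [0.5934, -0.012, 0.1509]
ee_rot: [3.139, 0.004, 1.757]
force: [2.1, -5.0, 2.3]
width: 0.0196
finger_force: 59.5
```

carry_out(
  series=[
    [-2.9,15.5,0,0,0,0,0],
    [-5.9,31,0,0,0,0,0],
    [-8.8,46.5,0,0,0,0,0],
    [-11.7,62,0,0,0,0,0],
    [-13.2,70,0,0,0,0,0],
  ],
)

```text
t: 4.98
ee_pos: [0.58, 0.0591, 0.1509]
ee_rot: [3.14, 0.003, 1.758]
force: [1.8, -4.9, 4.7]
width: 0.0193
finger_force: 59.7
```

carry_out(
  series=[
    [0,0,0,0,0,0,0],
    [0,0,4,0,0,0,0],
    [0,0,10,0,0,0,0],
    [0,0,17,0,0,0,0],
    [0,0,17,0,0,0,0],
  ],
)

```text
t: 5.4
ee_pos: [0.58, 0.0583, 0.1676]
ee_rot: [3.14, 0.002, 1.757]
force: [4.0, -3.6, -2.0]
width: 0.0192
finger_force: 59.0
```

carry_out(
  series=[
    [-2.3,12,0,0,0,0,0],
    [-4.6,25,0,0,0,0,0],
    [-7,38,0,0,0,0,0],
    [-9.3,50,0,0,0,0,0],
    [-10.4,55.4,0,0,0,0,0],
  ],
)

```text
t: 5.82
ee_pos: [0.5692, 0.1147, 0.1664]
ee_rot: [3.14, 0.001, 1.757]
force: [5.6, -4.4, -2.1]
width: 0.0194
finger_force: 59.0
```

carry_out(
  series=[
    [0,0,0,0,0,0,0],
    [0,0,-4,0,0,0,0],
    [0,0,-10,0,0,0,0],
    [0,0,-16,0,0,0,0],
    [0,0,-17,0,0,0,0],
  ],
)

```text
t: 6.23
ee_pos: [0.5698, 0.1137, 0.1507]
ee_rot: [3.14, 0.001, 1.757]
force: [0.4, -3.7, 9.9]
width: 0.0192
finger_force: 61.1
```

carry_out(
  series=[
    [0,0,0,0,0,0,0],
    [0,0,0,0,0,0,0.3],
    [0,0,0,0,0,0,1],
    [0,0,0,0,0,0,1],
    [0,0,0,0,0,0,1],
  ],
)

```text
t: 6.65
ee_pos: [0.568, 0.1147, 0.1489]
ee_rot: [-3.139, -0.001, 1.757]
force: [0.2, -0.3, -0.2]
width: 0.0609
finger_force: 0.0
```

carry_out(
  series=[
    [0,0,0,0,0,0,1],
    [0,0,10,0,0,0,1],
    [0,0,30,0,0,0,1],
    [0,0,55,0,0,0,1],
    [0,0,75,0,0,0,1],
  ],
)

```text
t: 7.07
ee_pos: [0.5691, 0.1146, 0.227]
ee_rot: [3.141, 0.0, 1.757]
force: [0.8, -0.2, -0.4]
width: 0.0855
finger_force: 0.0
```

```bash
python3 - <<'E'
from h import *
save('side','s3.png',(200,90,440,290),3)
im=optics.grab_frame('top'); cv2.imwrite('pics/t3.png',cv2.resize(im[150:290,170:450],None,fx=2.8,fy=2.8,interpolation=2)[:,:,::-1])
E
```

```text
(no output)
```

View pics/s3.png

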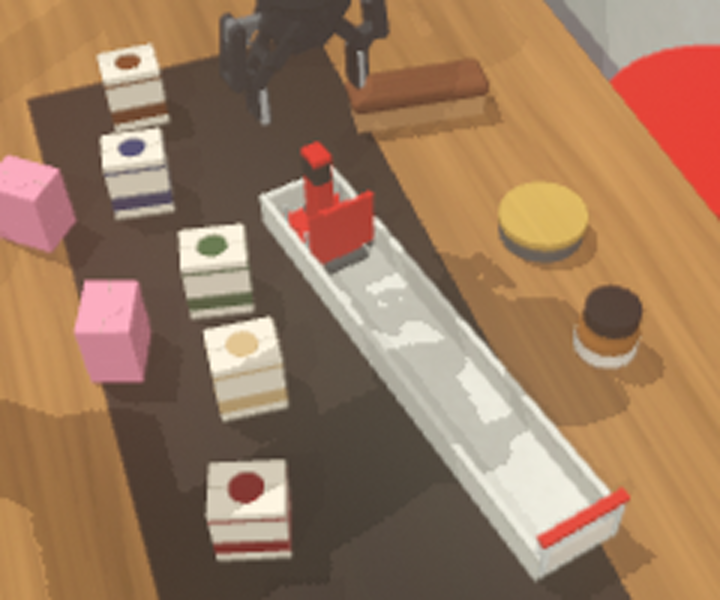

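carry_out(
  series=[
    [-8,-20,0,0,0,-0.03,1],
    [-20,-47,-3,0,0,-0.06,1],
    [-33,-77,-6,0,0,-0.1,1],
    [-46,-107,-8,0,0,-0.14,1],
    [-59,-137,-10,0,0,-0.18,1],
  ],
  force=25,
)

```text
t: 7.58
ee_pos: [0.5087, -0.0234, 0.2142]
ee_rot: [-3.14, -0.0, 1.576]
force: [-0.3, -0.2, 0.2]
width: 0.0852
finger_force: 0.0
```

carry_out(
  series=[
    [-12,-28,0,0,0,-0.04,1],
    [-24,-56,0,0,0,-0.08,1],
    [-36,-84,0,0,0,-0.12,1],
    [-48,-112,0,0,0,-0.16,1],
    [-60,-140,0,0,0,-0.19,1],
  ],
)

```text
t: 8.0
ee_pos: [0.4488, -0.1635, 0.2145]
ee_rot: [-3.141, -0.0, 1.385]
force: [1.0, -0.3, 0.1]
width: 0.0853
finger_force: 0.0
```

carry_out(
  series=[
    [-12,-28,-5,0,0,-0.04,1],
    [-24,-56,-10,0,0,-0.08,1],
    [-36,-84,-20,0,0,-0.12,1],
    [-48,-112,-35,0,0,-0.16,1],
    [-57,-132,-50,0,0,-0.18,1],
  ],
)

```text
t: 8.42
ee_pos: [0.3919, -0.2966, 0.1646]
ee_rot: [3.141, 0.001, 1.204]
force: [-0.2, 0.2, -0.5]
width: 0.0854
finger_force: 0.0
```

```bash
python3 - <<'E'
from m2 import *
o=observe();print(o['ee_pos'],o['ee_rot'])
im=optics.grab_frame('top')
for u,v,n in dotcen(im): print(round(u,1),round(v,1),n,(ray('top',(u,v),.07)*1000).round(1)[:2])
E
```

```text
[ 0.39189522 -0.29662039  0.1645729 ] [3.14077921e+00 9.03273186e-04 1.20371961e+00]
187.1 240.9 91 [441.1 360.5]
230.8 249.0 89 [416.  226.6]
282.0 236.2 77 [454.3  71.1]
320.6 237.3 55 [450.3 -46.8]
364.2 248.1 82 [ 417.  -179.5]
402.3 255.8 77 [ 393.2 -295.1]
```

carry_out(
  series=[
    [1,1.5,-15,0,0,0,1],
    [1,1.5,-35,0,0,0,1],
    [1,1.5,-52,0,0,0,1],
    [1,1.5,-61,0,0,0,1],
    [1,1.5,-61,0,0,0,1],
  ],
)

```text
t: 8.88
ee_pos: [0.3927, -0.2913, 0.1015]
ee_rot: [-3.137, -0.003, 1.207]
force: [-0.5, 0.8, 0.8]
width: 0.0856
finger_force: 0.0
```

carry_out(
  series=[
    [0,0,0,0,0,0,0.6],
    [0,0,0,0,0,0,0],
    [0,0,0,0,0,0,0],
    [0,0,0,0,0,0,0],
    [0,0,0,0,0,0,0],
  ],
)

```text
t: 9.3
ee_pos: [0.3946, -0.2937, 0.1052]
ee_rot: [3.139, 0.001, 1.207]
force: [0.9, 0.8, 5.0]
width: 0.0575
finger_force: 28.7
```

carry_out(
  series=[
    [0,0,0,0,0,0,0],
    [0,0,8,0,0,0,0],
    [0,0,25,0,0,0,0],
    [0,0,50,0,0,0,0],
    [0,0,75,0,0,0,0],
  ],
)

```text
t: 9.72
ee_pos: [0.3932, -0.2922, 0.1791]
ee_rot: [-3.139, -0.001, 1.207]
force: [0.1, -0.6, -1.0]
width: 0.0577
finger_force: 28.0
```

```bash
python3 - <<'E'
from h import *
save('side','s4.png',(240,210,400,330),4)
E
```

```text
(no output)
```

View pics/s4.png

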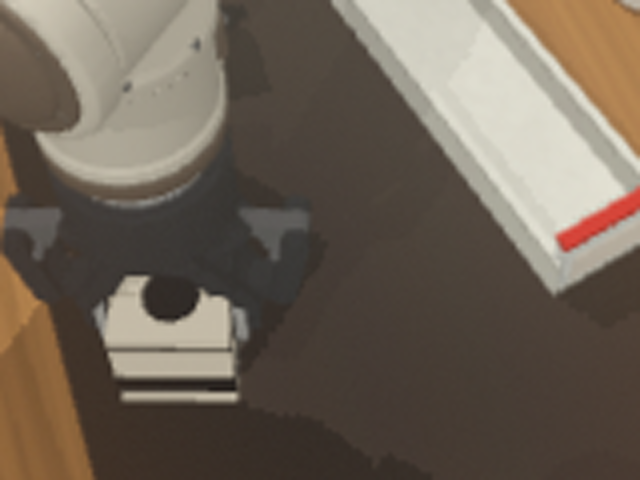

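carry_out(
  series=[
    [9,1,8,0,0,0.02,0],
    [25,4,14,0,0,0.06,0],
    [44,6,20,0,0,0.1,0],
    [64,9,22,0,0,0.14,0],
    [84,12,22,0,0,0.18,0],
  ],
)

```text
t: 10.18
ee_pos: [0.479, -0.2805, 0.2007]
ee_rot: [-3.141, -0.0, 1.389]
force: [0.8, 0.2, -1.6]
width: 0.0577
finger_force: 28.1
```

carry_out(
  series=[
    [20,3,0,0,0,0.04,0],
    [40,6,0,0,0,0.08,0],
    [60,8,0,0,0,0.12,0],
    [80,11,0,0,0,0.16,0],
    [100,14,0,0,0,0.2,0],
  ],
)

```text
t: 10.6
ee_pos: [0.5787, -0.266, 0.1994]
ee_rot: [-3.139, -0.002, 1.59]
force: [-0.5, -0.5, -1.2]
width: 0.0577
finger_force: 28.1
```

carry_out(
  series=[
    [20,3,0,0,0,0.04,0],
    [37,5,0,0,0,0.08,0],
    [52,7,0,0,0,0.12,0],
    [61,8,0,0,0,0.15,0],
    [63,8.5,0,0,0,0.17,0],
  ],
)

```text
t: 11.02
ee_pos: [0.642, -0.2573, 0.1993]
ee_rot: [-3.14, -0.002, 1.76]
force: [-0.1, 0.2, -1.0]
width: 0.0578
finger_force: 28.1
```

carry_out(
  series=[
    [0,0,0,0,0,0,0],
    [0,0,-10,0,0,0,0],
    [0,0,-25,0,0,0,0],
    [0,0,-37,0,0,0,0],
    [0,0,-42,0,0,0,0],
  ],
)

```text
t: 11.43
ee_pos: [0.6388, -0.2577, 0.1546]
ee_rot: [-3.137, -0.004, 1.756]
force: [-0.7, 0.0, -1.5]
width: 0.0577
finger_force: 28.1
```

```bash
python3 - <<'E'
from h import *
o=observe();p=o['ee_pos']*1000;print(p,o['ee_rot'])
S=np.array([645.2,-286.5]);th=np.radians(10.7);v=np.array([-np.sin(th),np.cos(th)]);u=np.array([v[1],-v[0]])
print((p[:2]-S)@v,(p[:2]-S)@u)
save('side','s5.png',(310,150,470,290),4)
E
```

```text
[ 638.82827808 -257.71517916  154.61159982] [-3.13693601 -0.00424171  1.75605253]
29.467349346851442 -0.9165552301572109
```

View pics/s5.png

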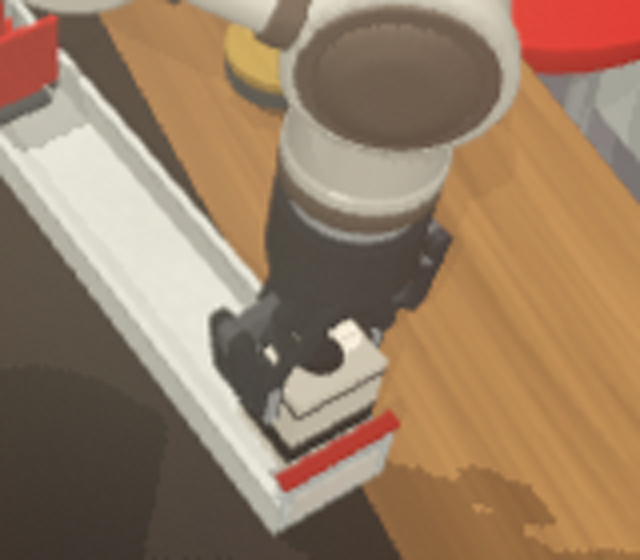

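carry_out(
  series=[
    [0,-1,-14,0,0,0,0],
    [0,-1,-28,0,0,0,0],
    [0,-1,-40,0,0,0,0],
    [0,-1,-46,0,0,0,0],
    [0,-1,-48,0,0,0,0],
  ],
)

```text
t: 11.9
ee_pos: [0.6402, -0.2593, 0.1109]
ee_rot: [-3.139, -0.002, 1.757]
force: [-11.4, 3.7, 15.9]
width: 0.0579
finger_force: 30.2
```

carry_out(
  series=[
    [0,0,0,0,0,0,0],
    [0,0,0,0,0,0,0],
    [0,0,0,0,0,0,0.8],
    [0,0,0,0,0,0,1],
    [0,0,0,0,0,0,1],
  ],
)

```text
t: 12.32
ee_pos: [0.6411, -0.2596, 0.1108]
ee_rot: [3.141, 0.0, 1.757]
force: [0.3, 0.7, -0.0]
width: 0.0857
finger_force: 0.0
```

carry_out(
  series=[
    [0,0,0,0,0,0,1],
    [0,0,5,0,0,0,1],
    [0,0,25,0,0,0,1],
    [0,0,55,0,0,0,1],
    [0,0,85,0,0,0,1],
  ],
)

```text
t: 12.73
ee_pos: [0.6403, -0.2592, 0.196]
ee_rot: [-3.14, -0.002, 1.757]
force: [0.0, 0.4, 0.9]
width: 0.0854
finger_force: 0.0
```

```bash
cat >> m2.py <<'E'
S=np.array([645.2,-286.5]);th=np.radians(10.7);vv=np.array([-np.sin(th),np.cos(th)]);uu=np.array([vv[1],-vv[0]])
def rep(targets=()):
    o=observe();p=np.array(o['ee_pos'])*1000;print(p.round(1),round(o['ee_rot'][2],3),'t',o['t'])
    im=optics.grab_frame('top')
    for u,v,n in dotcen(im)[:6]:
        q=ray('top',(u,v),.07)[:2]*1000; print(n,q.round(1),'delta',(q-p[:2]).round(1))
    for d in targets:
        q=S+d*vv;print('slot',d,q.round(1),(q-p[:2]).round(1))
    return im
E
python3 -c "
from m2 import *
rep((26,76,126,176,226,276))"
```

```text
[ 640.3 -259.2  196. ] 1.757 t 12.7333
91 [441.1 360.5] delta [-199.3  619.6]
86 [416.3 226.4] delta [-224.   485.6]
81 [454.2  70.7] delta [-186.1  329.9]
54 [450.1 -46.9] delta [-190.2  212.2]
0 [nan nan] delta [nan nan]
0 [nan nan] delta [nan nan]
slot 26 [ 640.4 -261. ] [ 0.  -1.8]
slot 76 [ 631.1 -211.8] [-9.2 47.4]
slot 126 [ 621.8 -162.7] [-18.5  96.5]
slot 176 [ 612.5 -113.6] [-27.8 145.6]
slot 226 [603.2 -64.4] [-37.1 194.8]
slot 276 [594.  -15.3] [-46.4 243.9]m2.py:11: RuntimeWarning: Mean of empty slice.
  u,v=(xx[w]).mean()+x0,(yy[w]).mean()+y0
  ret = ret.dtype.type(ret / rcount)
```

carry_out(
  series=[
    [-8,3,0,0,0,-0.02,1],
    [-26,9,0,0,0,-0.06,1],
    [-48,17,0,0,0,-0.11,1],
    [-71,25,0,0,0,-0.16,1],
    [-95,34,0,0,0,-0.21,1],
  ],
)

```text
t: 13.2
ee_pos: [0.5452, -0.2254, 0.1962]
ee_rot: [3.141, 0.001, 1.544]
force: [-0.1, 0.1, 0.5]
width: 0.0853
finger_force: 0.0
```

carry_out(
  series=[
    [-26,9,0,0,0,-0.06,1],
    [-52,18,-5,0,0,-0.12,1],
    [-80,28,-15,0,0,-0.18,1],
    [-108,38,-25,0,0,-0.24,1],
    [-128.5,46,-30,0,0,-0.283,1],
  ],
)

```text
t: 13.62
ee_pos: [0.4152, -0.1783, 0.1648]
ee_rot: [-3.14, -0.0, 1.261]
force: [-0.4, -0.6, -0.4]
width: 0.0855
finger_force: 0.0
```

```bash
python3 -W ignore - <<'E'
from m2 import *
im=rep()
cv2.imwrite('pics/t6.png',cv2.resize(im[150:290,170:450],None,fx=2.8,fy=2.8,interpolation=2)[:,:,::-1])
E
```

```text
[ 415.2 -178.3  164.8] 1.261 t 13.6167
90 [440.9 360.6] delta [ 25.7 538.9]
87 [416.3 226.5] delta [  1.1 404.9]
78 [454.3  70.9] delta [ 39.1 249.2]
53 [450.  -46.7] delta [ 34.8 131.6]
18 [ 423.1 -169.8] delta [7.9 8.6]
50 [ 396.9 -295.2] delta [ -18.3 -116.9]
```

View pics/t6.png

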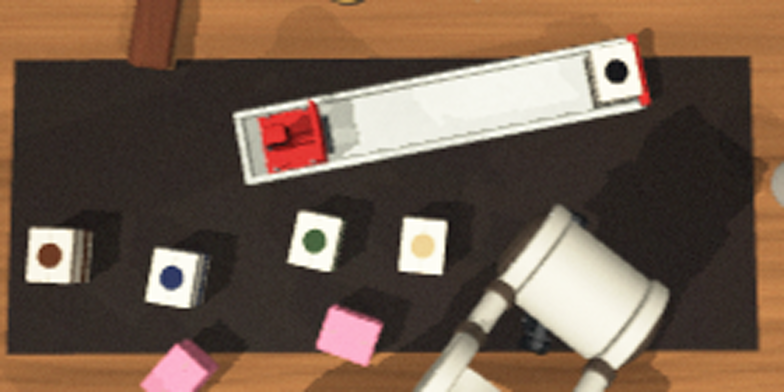

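carry_out(
  series=[
    [1.5,-1,-15,0,0,0,1],
    [1.5,-1,-35,0,0,0,1],
    [1.5,-1,-52,0,0,0,1],
    [1.5,-1,-61,0,0,0,1],
    [1.5,-1,-61,0,0,0,1],
  ],
)

```text
t: 14.08
ee_pos: [0.418, -0.1798, 0.1033]
ee_rot: [-3.138, -0.001, 1.264]
force: [-0.7, 0.2, 0.8]
width: 0.0851
finger_force: 0.0
```

carry_out(
  series=[
    [0,0,0,0,0,0,0.6],
    [0,0,0,0,0,0,0],
    [0,0,0,0,0,0,0],
    [0,0,0,0,0,0,0],
    [0,0,0,0,0,0,0],
  ],
)

```text
t: 14.5
ee_pos: [0.4198, -0.1812, 0.1061]
ee_rot: [3.139, 0.001, 1.264]
force: [-0.7, 0.5, 7.0]
width: 0.0573
finger_force: 28.7
```

carry_out(
  series=[
    [0,0,0,0,0,0,0],
    [0,0,8,0,0,0,0],
    [0,0,25,0,0,0,0],
    [0,0,55,0,0,0,0],
    [0,0,85,0,0,0,0],
  ],
)

```text
t: 14.92
ee_pos: [0.4179, -0.1797, 0.1901]
ee_rot: [-3.139, -0.001, 1.264]
force: [1.0, 0.5, -1.4]
width: 0.0576
finger_force: 27.9
```

carry_out(
  series=[
    [0,0,10,0,0,0,0],
    [0,0,12,0,0,0,0],
    [0,0,12,0,0,0,0],
    [0,0,12,0,0,0,0],
    [0,0,12,0,0,0,0],
  ],
)

```text
t: 15.33
ee_pos: [0.4179, -0.1798, 0.1999]
ee_rot: [-3.138, -0.001, 1.264]
force: [-0.1, 0.7, -1.6]
width: 0.0577
finger_force: 28.1
```

```bash
python3 -W ignore - <<'E'
from m2 import *
im=rep((75,76,77))
s=im[168:184,382:398].astype(int).sum(2); yy,xx=np.where(s<200); uv=(xx.mean()+382,yy.mean()+168)
q=ray('top',uv,.076)[:2]*1000; print(uv,len(xx),q,(q-S)@vv,(q-S)@uu)
E
```

```text
[ 417.9 -179.8  199.9] 1.264 t 15.3333
91 [441.1 360.5] delta [ 23.1 540.3]
86 [416.3 226.4] delta [ -1.6 406.2]
76 [454.2  70.9] delta [ 36.3 250.7]
54 [450.1 -46.9] delta [ 32.2 132.9]
21 [ 423.  -173.3] delta [5.1 6.5]
46 [ 395.2 -297.2] delta [ -22.8 -117.5]
slot 75 [ 631.3 -212.8] [213.3 -33. ]
slot 76 [ 631.1 -211.8] [213.2 -32. ]
slot 77 [ 630.9 -210.8] [213. -31.]
(np.float64(389.86046511627904), np.float64(175.0)) 43 [ 640.60382687 -260.89461338] 26.013536467003533 0.23780693566467384
```

carry_out(
  series=[
    [8,-1,0,0,0,0.02,0],
    [25,-4,0,0,0,0.06,0],
    [46,-7,0,0,0,0.11,0],
    [70,-10,0,0,0,0.16,0],
    [94,-14,0,0,0,0.22,0],
  ],
)

```text
t: 15.8
ee_pos: [0.5141, -0.1944, 0.2009]
ee_rot: [-3.141, -0.001, 1.487]
force: [0.3, 0.2, -0.0]
width: 0.0578
finger_force: 28.0
```

carry_out(
  series=[
    [24,-4,0,0,0,0.06,0],
    [48,-7,0,0,0,0.12,0],
    [72,-10,0,0,0,0.17,0],
    [95,-14,0,0,0,0.22,0],
    [110,-17,0,0,0,0.26,0],
  ],
)

```text
t: 16.22
ee_pos: [0.625, -0.2114, 0.2005]
ee_rot: [-3.142, -0.0, 1.748]
force: [0.4, 0.1, -1.1]
width: 0.0578
finger_force: 28.0
```

carry_out(
  series=[
    [7,-1,0,0,0,0.013,0],
    [9,-1,0,0,0,0.013,0],
    [9,-1,0,0,0,0.013,0],
    [9,-1,-8,0,0,0.013,0],
    [9,-1,-20,0,0,0.013,0],
  ],
)

```text
t: 16.63
ee_pos: [0.632, -0.2128, 0.1826]
ee_rot: [3.14, 0.002, 1.756]
force: [-0.0, 0.4, -0.8]
width: 0.0576
finger_force: 27.9
```

```bash
python3 -W ignore -c "
from m2 import *
rep((76,))"
```

```text
[ 632.  -212.8  182.6] 1.756 t 16.6333
91 [441.1 360.5] delta [-190.9  573.3]
86 [416.3 226.4] delta [-215.7  439.2]
81 [454.3  70.7] delta [-177.7  283.5]
69 [450.9 -50.7] delta [-181.1  162.1]
10 [ 414.3 -192.4] delta [-217.7   20.4]
0 [nan nan] delta [nan nan]
slot 76 [ 631.1 -211.8] [-0.9  1. ]
```

carry_out(
  series=[
    [-1,1.5,-18,0,0,0,0],
    [-1,1.5,-36,0,0,0,0],
    [-1,1.5,-54,0,0,0,0],
    [-1,1.5,-64,0,0,0,0],
    [-1,1.5,-69,0,0,0,0],
  ],
)

```text
t: 17.1
ee_pos: [0.6288, -0.2102, 0.1121]
ee_rot: [-3.135, -0.004, 1.757]
force: [-18.0, 7.3, 32.0]
width: 0.0575
finger_force: 31.7
```

carry_out(
  series=[
    [0,0,0,0,0,0,0],
    [0,0,0,0,0,0,0.7],
    [0,0,0,0,0,0,1],
    [0,0,0,0,0,0,1],
    [0,0,0,0,0,0,1],
  ],
)

```text
t: 17.52
ee_pos: [0.6311, -0.2112, 0.1132]
ee_rot: [3.141, 0.0, 1.757]
force: [-0.3, 0.1, -0.5]
width: 0.0859
finger_force: 0.0
```

carry_out(
  series=[
    [0,0,0,0,0,0,1],
    [0,0,5,0,0,0,1],
    [0,0,25,0,0,0,1],
    [0,0,55,0,0,0,1],
    [0,0,82,0,0,0,1],
  ],
)

```text
t: 17.93
ee_pos: [0.6306, -0.2109, 0.1958]
ee_rot: [-3.141, -0.001, 1.757]
force: [0.6, -0.8, -0.1]
width: 0.0851
finger_force: 0.0
```

carry_out(
  series=[
    [-8,7,0,0,0,-0.02,1],
    [-24,22,0,0,0,-0.05,1],
    [-44,40,0,0,0,-0.09,1],
    [-66,60,0,0,0,-0.12,1],
    [-88,80,0,0,0,-0.15,1],
  ],
)

```text
t: 18.35
ee_pos: [0.5421, -0.1304, 0.1953]
ee_rot: [3.141, 0.0, 1.605]
force: [-0.3, 0.3, -0.3]
width: 0.0852
finger_force: 0.0
```

carry_out(
  series=[
    [-22,20,0,0,0,-0.04,1],
    [-44,40,-5,0,0,-0.07,1],
    [-66,60,-12,0,0,-0.1,1],
    [-84,76,-20,0,0,-0.12,1],
    [-92,83,-30,0,0,-0.13,1],
  ],
)

```text
t: 18.77
ee_pos: [0.449, -0.0462, 0.1649]
ee_rot: [-3.141, -0.0, 1.477]
force: [1.4, -0.3, -0.8]
width: 0.0853
finger_force: 0.0
```

```bash
python3 -W ignore -c "
from m2 import *
im=rep()
for o in cartons(im)[0] if 0 else []: print(o)
si=optics.grab_frame('side')
cv2.imwrite('pics/s7.png',cv2.resize(si[90:290,200:440],None,fx=3,fy=3,interpolation=2)[:,:,::-1])"
```

```text
[449.  -46.2 164.9] 1.477 t 18.7667
91 [441.1 360.5] delta [ -8.  406.7]
88 [416.1 226.6] delta [-32.9 272.9]
76 [454.2  70.9] delta [  5.1 117.1]
0 [nan nan] delta [nan nan]
0 [nan nan] delta [nan nan]
0 [nan nan] delta [nan nan]
```

View pics/s7.png

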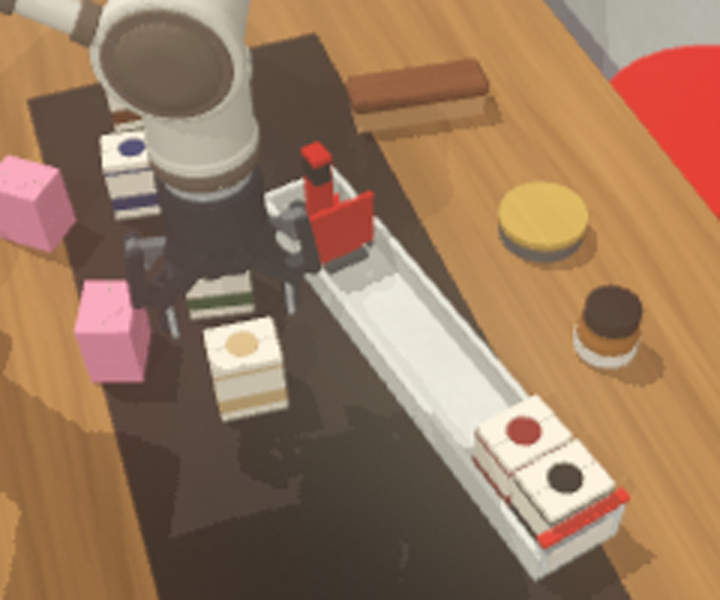

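carry_out(
  series=[
    [1,-0.5,-18,0,0,0,1],
    [1,-0.5,-38,0,0,0,1],
    [1,-0.5,-52,0,0,0,1],
    [1,-0.5,-59,0,0,0,1],
    [1,-0.5,-61,0,0,0,1],
  ],
)

```text
t: 19.28
ee_pos: [0.4522, -0.049, 0.1034]
ee_rot: [-3.141, -0.0, 1.477]
force: [-0.0, 0.2, 0.3]
width: 0.0857
finger_force: 0.0
```

carry_out(
  series=[
    [0,0,0,0,0,0,0.6],
    [0,0,0,0,0,0,0],
    [0,0,0,0,0,0,0],
    [0,0,0,0,0,0,0],
    [0,0,0,0,0,0,0],
  ],
)

```text
t: 19.7
ee_pos: [0.4529, -0.049, 0.1051]
ee_rot: [3.139, 0.001, 1.477]
force: [0.8, -1.0, 6.0]
width: 0.0576
finger_force: 28.5
```

carry_out(
  series=[
    [0,0,0,0,0,0,0],
    [0,0,8,0,0,0,0],
    [0,0,25,0,0,0,0],
    [0,0,55,0,0,0,0],
    [0,0,85,0,0,0,0],
  ],
)

```text
t: 20.12
ee_pos: [0.4506, -0.0479, 0.189]
ee_rot: [-3.138, -0.001, 1.477]
force: [1.1, -0.3, -1.2]
width: 0.0577
finger_force: 27.7
```

carry_out(
  series=[
    [0,0,10,0,0,0,0],
    [0,0,12,0,0,0,0],
    [0,0,12,0,0,0,0],
    [0,0,12,0,0,0,0],
    [0,0,12,0,0,0,0],
  ],
)

```text
t: 20.53
ee_pos: [0.4507, -0.0481, 0.1988]
ee_rot: [-3.138, -0.001, 1.477]
force: [0.4, -0.2, -2.2]
width: 0.0576
finger_force: 27.9
```

```bash
python3 -W ignore - <<'E'
from m2 import *
im=rep((126,127))
g=im[165:200,365:400].astype(int); m=((g[...,0]>90)&(g[...,1]<70)&(g[...,2]<70)).astype(np.uint8)
n,l,st,c=cv2.connectedComponentsWithStats(m)
for i in range(1,n):
    if st[i,4]>15:
        uv=c[i]+[365,165];q=ray('top',uv,.076)[:2]*1000; print(uv,st[i,4],(q-S)@vv,(q-S)@uu)
E
```

```text
[450.7 -48.1 198.8] 1.477 t 20.5333
90 [441.2 360.6] delta [ -9.6 408.6]
87 [416.3 226.5] delta [-34.5 274.6]
86 [454.8  71.2] delta [  4.1 119.3]
0 [nan nan] delta [nan nan]
0 [nan nan] delta [nan nan]
0 [nan nan] delta [nan nan]
slot 126 [ 621.8 -162.7] [ 171.1 -114.6]
slot 127 [ 621.6 -161.7] [ 170.9 -113.6]
[398.08333333 171.04166667] 24 -1.3827132426304105 7.490311560968578
[373.89130435 178.63043478] 46 76.56681881586417 -1.4782553784723278
```

carry_out(
  series=[
    [8,-5,0,0,0,0.02,0],
    [24,-16,0,0,0,0.04,0],
    [42,-28,0,0,0,0.07,0],
    [62,-41,0,0,0,0.1,0],
    [82,-55,0,0,0,0.14,0],
  ],
)

```text
t: 21.0
ee_pos: [0.5349, -0.1043, 0.1999]
ee_rot: [-3.141, -0.001, 1.619]
force: [-0.4, -0.2, -0.8]
width: 0.0576
finger_force: 27.8
```

carry_out(
  series=[
    [20,-13,0,0,0,0.03,0],
    [42,-28,0,0,0,0.06,0],
    [62,-41,0,0,0,0.1,0],
    [79,-53,0,0,0,0.13,0],
    [88,-58.5,0,0,0,0.14,0],
  ],
)

```text
t: 21.42
ee_pos: [0.6237, -0.1641, 0.1996]
ee_rot: [3.141, 0.0, 1.758]
force: [0.5, 0.7, -1.5]
width: 0.0578
finger_force: 27.8
```

carry_out(
  series=[
    [1,-0.5,0,0,0,0,0],
    [1,-0.5,-5,0,0,0,0],
    [1,-0.5,-18,0,0,0,0],
    [1,-0.5,-34,0,0,0,0],
    [1,-0.5,-50,0,0,0,0],
  ],
)

```text
t: 21.83
ee_pos: [0.622, -0.1617, 0.1491]
ee_rot: [-3.141, -0.001, 1.757]
force: [-0.4, -0.2, -0.1]
width: 0.0575
finger_force: 27.8
```

carry_out(
  series=[
    [0,0,-14,0,0,0,0],
    [0,0,-25,0,0,0,0],
    [0,0,-32,0,0,0,0],
    [0,0,-35,0,0,0,0],
    [0,0,-36,0,0,0,0],
  ],
)

```text
t: 22.25
ee_pos: [0.6227, -0.1624, 0.1143]
ee_rot: [-3.141, -0.0, 1.757]
force: [0.2, -0.3, -2.4]
width: 0.0579
finger_force: 27.8
```

```bash
python3 -W ignore -c "
from m2 import *
rep((126,)); print(observe()['force'])"
```

```text
[ 622.7 -162.4  114.3] 1.757 t 22.25
91 [441.2 360.5] delta [-181.5  522.9]
86 [416.3 226.4] delta [-206.4  388.8]
80 [454.3  70.5] delta [-168.4  232.9]
0 [nan nan] delta [nan nan]
0 [nan nan] delta [nan nan]
0 [nan nan] delta [nan nan]
slot 126 [ 621.8 -162.7] [-0.9 -0.3]
[ 0.0564459  -0.33601601 -2.17696511]
```

carry_out(
  series=[
    [0,0,-1,0,0,0,0],
    [0,0,-2,0,0,0,0],
    [0,0,-2.5,0,0,0,0],
    [0,0,-2.5,0,0,0,0.7],
    [0,0,-2.5,0,0,0,1],
  ],
)

```text
t: 22.72
ee_pos: [0.6233, -0.1627, 0.113]
ee_rot: [3.141, 0.001, 1.757]
force: [0.6, 1.0, 0.1]
width: 0.0699
finger_force: 0.0
```

carry_out(
  series=[
    [0,0,0,0,0,0,1],
    [0,0,0,0,0,0,1],
    [0,0,15,0,0,0,1],
    [0,0,45,0,0,0,1],
    [0,0,75,0,0,0,1],
  ],
)

```text
t: 23.13
ee_pos: [0.6222, -0.1622, 0.188]
ee_rot: [-3.139, -0.002, 1.757]
force: [1.0, -0.3, 0.5]
width: 0.0857
finger_force: 0.0
```

carry_out(
  series=[
    [-6,8,10,0,0,-0.02,1],
    [-20,27,10,0,0,-0.04,1],
    [-36,50,10,0,0,-0.08,1],
    [-52,73,10,0,0,-0.12,1],
    [-68,96,10,0,0,-0.16,1],
  ],
)

```text
t: 23.55
ee_pos: [0.5544, -0.0658, 0.1988]
ee_rot: [3.14, 0.001, 1.594]
force: [0.3, 1.2, -0.1]
width: 0.0853
finger_force: 0.0
```

carry_out(
  series=[
    [-16,22,0,0,0,-0.04,1],
    [-34,46,0,0,0,-0.08,1],
    [-52,71,-10,0,0,-0.12,1],
    [-70,97,-20,0,0,-0.16,1],
    [-86,120,-25,0,0,-0.19,1],
  ],
)

```text
t: 23.97
ee_pos: [0.4676, 0.0547, 0.1726]
ee_rot: [3.142, -0.0, 1.405]
force: [1.2, 0.5, 0.1]
width: 0.085
finger_force: 0.0
```

carry_out(
  series=[
    [-9,12,-3,0,0,-0.02,1],
    [-14,17,-5,0,0,-0.04,1],
    [-14,17,-5,0,0,-0.04,1],
    [-14,17,-5,0,0,-0.04,1],
    [-14,17,-5,0,0,-0.04,1],
  ],
)

```text
t: 24.38
ee_pos: [0.4558, 0.07, 0.1684]
ee_rot: [3.14, -0.0, 1.367]
force: [-0.2, 0.1, 0.3]
width: 0.0857
finger_force: 0.0
```

```bash
python3 -W ignore - <<'E'
from m2 import *
im=rep((126,))
si=optics.grab_frame('side')
cv2.imwrite('pics/s8.png',np.hstack([cv2.resize(si[90:290,200:440],None,fx=1.65,fy=1.65,interpolation=2),cv2.resize(im[140:305,180:420],None,fx=1.65,fy=2,interpolation=2)])[:,:,::-1])
E
```

```text
[455.8  70.  168.4] 1.367 t 24.3833
91 [441.1 360.5] delta [-14.8 290.5]
89 [416.4 225.9] delta [-39.5 155.9]
25 [455.3  70.6] delta [-0.5  0.6]
0 [nan nan] delta [nan nan]
0 [nan nan] delta [nan nan]
0 [nan nan] delta [nan nan]
slot 126 [ 621.8 -162.7] [ 166.  -232.7]
```

View pics/s8.png

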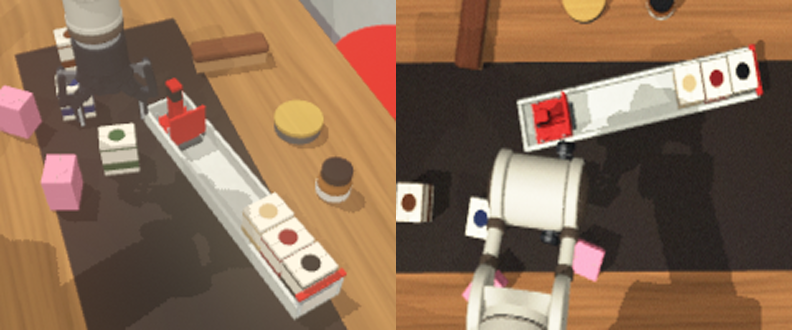

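carry_out(
  series=[
    [-0.5,0.5,-18,0,0,0,1],
    [-0.5,0.5,-38,0,0,0,1],
    [-0.5,0.5,-54,0,0,0,1],
    [-0.5,0.5,-62,0,0,0,1],
    [-0.5,0.5,-64,0,0,0,1],
  ],
)

```text
t: 24.9
ee_pos: [0.4537, 0.0706, 0.1021]
ee_rot: [-3.139, 0.0, 1.366]
force: [-1.2, 0.0, 0.6]
width: 0.0854
finger_force: 0.0
```

carry_out(
  series=[
    [0,0,0,0,0,0,0.6],
    [0,0,0,0,0,0,0],
    [0,0,0,0,0,0,0],
    [0,0,0,0,0,0,0],
    [0,0,0,0,0,0,0],
  ],
)

```text
t: 25.32
ee_pos: [0.4555, 0.0708, 0.1046]
ee_rot: [3.139, -0.0, 1.367]
force: [0.5, -0.1, 4.6]
width: 0.0581
finger_force: 27.6
```

carry_out(
  series=[
    [0,0,0,0,0,0,0],
    [0,0,8,0,0,0,0],
    [0,0,25,0,0,0,0],
    [0,0,55,0,0,0,0],
    [0,0,85,0,0,0,0],
  ],
)

```text
t: 25.73
ee_pos: [0.453, 0.0711, 0.1885]
ee_rot: [-3.138, 0.0, 1.367]
force: [0.5, 0.3, -1.0]
width: 0.0575
finger_force: 27.2
```

carry_out(
  series=[
    [0,0,10,0,0,0,0],
    [0,0,12,0,0,0,0],
    [0,0,12,0,0,0,0],
    [0,0,12,0,0,0,0],
    [0,0,12,0,0,0,0],
  ],
)

```text
t: 26.15
ee_pos: [0.4532, 0.0711, 0.1984]
ee_rot: [-3.138, 0.0, 1.367]
force: [-0.4, -0.0, -1.1]
width: 0.0579
finger_force: 27.3
```

```bash
python3 -W ignore - <<'E'
from m2 import *
im=rep((176,177,178))
g=im[165:200,340:375].astype(int); m=((g[...,0]-g[...,2]>55)&(g[...,1]>120)).astype(np.uint8)
n,l,st,c=cv2.connectedComponentsWithStats(m)
for i in range(1,n):
    if st[i,4]>15:
        uv=c[i]+[340,165];q=ray('top',uv,.076)[:2]*1000; print(uv,st[i,4],(q-S)@vv,(q-S)@uu)
E
```

```text
[453.2  71.1 198.4] 1.367 t 26.15
91 [441.1 360.5] delta [-12.1 289.4]
90 [415.5 226.2] delta [-37.6 155.1]
23 [456.2  76.7] delta [3.  5.6]
0 [nan nan] delta [nan nan]
0 [nan nan] delta [nan nan]
0 [nan nan] delta [nan nan]
slot 176 [ 612.5 -113.6] [ 159.3 -184.6]
slot 177 [ 612.3 -112.6] [ 159.2 -183.7]
slot 178 [ 612.2 -111.6] [ 159.  -182.7]
[357.375      181.14285714] 56 128.0108975099478 0.5274129517020331
```

carry_out(
  series=[
    [7,-8,0,0,0,0.02,0],
    [20,-23,0,0,0,0.05,0],
    [35,-40,0,0,0,0.09,0],
    [50,-58,0,0,0,0.13,0],
    [66,-76,0,0,0,0.17,0],
  ],
)

```text
t: 26.62
ee_pos: [0.5203, -0.0056, 0.1989]
ee_rot: [-3.139, -0.001, 1.539]
force: [0.8, 0.6, -1.0]
width: 0.0581
finger_force: 27.3
```

carry_out(
  series=[
    [16,-18,0,0,0,0.04,0],
    [33,-38,0,0,0,0.08,0],
    [51,-59,0,0,0,0.12,0],
    [68,-79,0,0,0,0.16,0],
    [81,-94,0,0,0,0.2,0],
  ],
)

```text
t: 27.03
ee_pos: [0.6019, -0.1006, 0.1987]
ee_rot: [-3.14, -0.001, 1.738]
force: [0.3, 1.2, 0.4]
width: 0.0578
finger_force: 27.3
```

carry_out(
  series=[
    [8,-10,0,0,0,0.015,0],
    [11,-13,0,0,0,0.02,0],
    [11,-13,-10,0,0,0.02,0],
    [11,-13,-26,0,0,0.02,0],
    [11,-13,-44,0,0,0.02,0],
  ],
)

```text
t: 27.45
ee_pos: [0.612, -0.1112, 0.1553]
ee_rot: [-3.142, -0.0, 1.757]
force: [0.6, -0.4, -0.8]
width: 0.0578
finger_force: 27.3
```

carry_out(
  series=[
    [0,0,-16,0,0,0,0],
    [0,0,-28,0,0,0,0],
    [0,0,-36,0,0,0,0],
    [0,0,-40,0,0,0,0],
    [0,0,-41,0,0,0,0],
  ],
)

```text
t: 27.87
ee_pos: [0.6119, -0.1116, 0.1145]
ee_rot: [-3.14, -0.001, 1.757]
force: [-0.1, -0.4, -1.2]
width: 0.0581
finger_force: 27.2
```

```bash
python3 -W ignore -c "
from m2 import *
rep((177,178)); print(observe()['force'])"
```

```text
[ 611.9 -111.6  114.5] 1.757 t 27.8667
91 [441.1 360.5] delta [-170.9  472. ]
88 [416.1 226.5] delta [-195.8  338.1]
0 [nan nan] delta [nan nan]
0 [nan nan] delta [nan nan]
0 [nan nan] delta [nan nan]
0 [nan nan] delta [nan nan]
slot 177 [ 612.3 -112.6] [ 0.4 -1. ]
slot 178 [ 612.2 -111.6] [ 0.2 -0. ]
[-0.09888355  0.6233726  -1.42545401]
```

carry_out(
  series=[
    [0,0,-1,0,0,0,0],
    [0,0,-2,0,0,0,0],
    [0,0,-2.5,0,0,0,0],
    [0,0,-2.5,0,0,0,0.7],
    [0,0,-2.5,0,0,0,1],
  ],
)

```text
t: 28.33
ee_pos: [0.6127, -0.1122, 0.1134]
ee_rot: [3.141, 0.0, 1.757]
force: [0.3, -0.2, -0.5]
width: 0.07
finger_force: 0.0
```

carry_out(
  series=[
    [0,0,0,0,0,0,1],
    [0,0,0,0,0,0,1],
    [0,0,15,0,0,0,1],
    [0,0,45,0,0,0,1],
    [0,0,75,0,0,0,1],
  ],
)

```text
t: 28.75
ee_pos: [0.6114, -0.1117, 0.1873]
ee_rot: [-3.139, -0.002, 1.757]
force: [0.3, 0.7, 1.7]
width: 0.0854
finger_force: 0.0
```

carry_out(
  series=[
    [-6,10,10,0,0,-0.02,1],
    [-18,31,12,0,0,-0.04,1],
    [-33,57,12,0,0,-0.07,1],
    [-48,83,12,0,0,-0.1,1],
    [-63,109,12,0,0,-0.13,1],
  ],
)

```text
t: 29.17
ee_pos: [0.5488, -0.0022, 0.2002]
ee_rot: [3.141, 0.0, 1.625]
force: [0.1, 0.3, 0.2]
width: 0.0854
finger_force: 0.0
```

carry_out(
  series=[
    [-16,27,0,0,0,-0.03,1],
    [-32,55,0,0,0,-0.06,1],
    [-48,83,-8,0,0,-0.09,1],
    [-64,111,-16,0,0,-0.12,1],
    [-80,138,-24,0,0,-0.14,1],
  ],
)

```text
t: 29.58
ee_pos: [0.4687, 0.1362, 0.1761]
ee_rot: [3.14, -0.0, 1.485]
force: [1.1, 0.1, 0.6]
width: 0.0857
finger_force: 0.0
```

carry_out(
  series=[
    [-16,27,0,0,0,-0.03,1],
    [-32,55,-3,0,0,-0.05,1],
    [-45,78,-6,0,0,-0.07,1],
    [-52,90,-8,0,0,-0.08,1],
    [-52,91,-8,0,0,-0.08,1],
  ],
)

```text
t: 30.0
ee_pos: [0.4156, 0.2278, 0.1674]
ee_rot: [-3.14, -0.0, 1.41]
force: [-0.6, -0.3, 0.7]
width: 0.0851
finger_force: 0.0
```

```bash
python3 -W ignore - <<'E'
from m2 import *
im=rep((227,228))
g=im[165:205,320:400].astype(int); m=(g.min(2)<90).astype(np.uint8)
n,l,st,c=cv2.connectedComponentsWithStats(m)
for i in range(1,n):
    if 25<st[i,4]<100:
        uv=c[i]+[320,165];q=ray('top',uv,.076)[:2]*1000; print(uv,st[i,4],(q-S)@vv,(q-S)@uu)
E
```

```text
[415.6 227.8 167.4] 1.41 t 30.0
49 [446.6 362.1] delta [ 31.1 134.3]
93 [416.2 226.4] delta [ 0.7 -1.4]
0 [nan nan] delta [nan nan]
0 [nan nan] delta [nan nan]
0 [nan nan] delta [nan nan]
0 [nan nan] delta [nan nan]
slot 227 [603.1 -63.4] [ 187.5 -291.2]
slot 228 [602.9 -62.5] [ 187.3 -290.2]
[398.23529412 170.58823529] 34 -2.132425706664782 8.78433902529988
[389.69387755 175.04081633] 49 26.54317799924979 0.21092452407039192
[373.67346939 178.57142857] 49 77.18852070492865 -1.1714233722018497
[341.32653061 184.42857143] 49 178.44788951341064 -0.09272085777819476
```

carry_out(
  series=[
    [0.5,-1,-18,0,0,0,1],
    [0.5,-1,-38,0,0,0,1],
    [0.5,-1,-54,0,0,0,1],
    [0.5,-1,-61,0,0,0,1],
    [0.5,-1,-63,0,0,0,1],
  ],
)

```text
t: 30.47
ee_pos: [0.4177, 0.224, 0.1038]
ee_rot: [-3.14, 0.001, 1.406]
force: [0.3, 0.1, -1.4]
width: 0.0852
finger_force: 0.0
```

carry_out(
  series=[
    [0,0,0,0,0,0,0.6],
    [0,0,0,0,0,0,0],
    [0,0,0,0,0,0,0],
    [0,0,0,0,0,0,0],
    [0,0,0,0,0,0,0],
  ],
)

```text
t: 30.88
ee_pos: [0.419, 0.2251, 0.1061]
ee_rot: [3.139, -0.001, 1.407]
force: [0.4, -1.0, 3.7]
width: 0.0575
finger_force: 28.7
```

carry_out(
  series=[
    [0,0,0,0,0,0,0],
    [0,0,8,0,0,0,0],
    [0,0,25,0,0,0,0],
    [0,0,55,0,0,0,0],
    [0,0,85,0,0,0,0],
  ],
)

```text
t: 31.3
ee_pos: [0.4166, 0.2247, 0.1901]
ee_rot: [-3.138, 0.001, 1.407]
force: [0.2, -0.4, -0.4]
width: 0.0579
finger_force: 28.1
```

carry_out(
  series=[
    [4,-6,8,0,0,0.01,0],
    [14,-22,12,0,0,0.03,0],
    [27,-42,12,0,0,0.05,0],
    [42,-65,12,0,0,0.08,0],
    [57,-88,12,0,0,0.11,0],
  ],
)

```text
t: 31.72
ee_pos: [0.4749, 0.136, 0.2016]
ee_rot: [-3.141, 0.0, 1.519]
force: [-0.8, -0.5, -0.9]
width: 0.0579
finger_force: 28.2
```

carry_out(
  series=[
    [15,-23,0,0,0,0.03,0],
    [30,-46,0,0,0,0.06,0],
    [45,-70,0,0,0,0.09,0],
    [60,-93,0,0,0,0.12,0],
    [75,-116,0,0,0,0.15,0],
  ],
)

```text
t: 32.13
ee_pos: [0.55, 0.0195, 0.2013]
ee_rot: [-3.14, -0.0, 1.668]
force: [0.4, 0.6, -1.3]
width: 0.0578
finger_force: 28.1
```

carry_out(
  series=[
    [15,-23,0,0,0,0.03,0],
    [30,-46,0,0,0,0.05,0],
    [44,-68,0,0,0,0.07,0],
    [53,-82,0,0,0,0.085,0],
    [55,-86,0,0,0,0.087,0],
  ],
)

```text
t: 32.55
ee_pos: [0.6056, -0.0676, 0.2014]
ee_rot: [-3.141, 0.001, 1.752]
force: [-0.2, -0.1, -1.1]
width: 0.0576
finger_force: 28.1
```

```bash
python3 -W ignore -c "
from m2 import *
im=rep((227,228)); cv2.imwrite('pics/t9.png',cv2.resize(im[150:290,170:450],None,fx=2.8,fy=2.8,interpolation=2)[:,:,::-1])
from m import cartons
for o in cartons(im)[0]: print(o)"
```

```text
[605.6 -67.6 201.4] 1.752 t 32.55
88 [440.8 361.2] delta [-164.9  428.8]
0 [nan nan] delta [nan nan]
17 [458.5  82.1] delta [-147.2  149.8]
35 [452.5 -55.3] delta [-153.1   12.4]
0 [nan nan] delta [nan nan]
0 [nan nan] delta [nan nan]
slot 227 [603.1 -63.4] [-2.6  4.2]
slot 228 [602.9 -62.5] [-2.8  5.2]
([188.6, 240.9], [441.6, 355.3], [59.1, 58.9], 86.9)
([299.9, 245.3], [424.9, 15.1], [181.0, 247.9], 73.6)
```

View pics/t9.png

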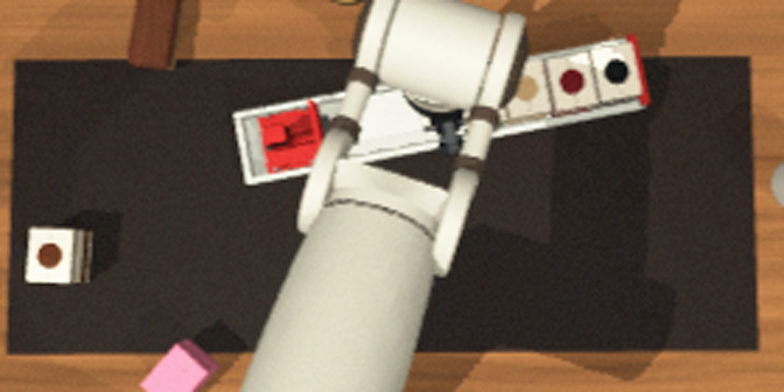

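carry_out(
  series=[
    [-2,4,0,0,0,0.005,0],
    [-2.5,5,-5,0,0,0.005,0],
    [-2.5,5,-17,0,0,0.005,0],
    [-2.5,5,-33,0,0,0.005,0],
    [-2.5,5,-50,0,0,0.005,0],
  ],
)

```text
t: 33.02
ee_pos: [0.6019, -0.0588, 0.1508]
ee_rot: [3.141, -0.0, 1.76]
force: [0.2, 0.2, -1.7]
width: 0.0577
finger_force: 28.1
```

carry_out(
  series=[
    [0,0,-14,0,0,0,0],
    [0,0,-25,0,0,0,0],
    [0,0,-32,0,0,0,0],
    [0,0,-36,0,0,0,0],
    [0,0,-37,0,0,0,0],
  ],
)

```text
t: 33.43
ee_pos: [0.602, -0.0597, 0.1141]
ee_rot: [-3.141, -0.001, 1.759]
force: [0.5, 1.9, -0.4]
width: 0.0576
finger_force: 28.1
```

```bash
python3 -W ignore -c "
from m2 import *
rep((227,228)); print(observe()['force'])"
```

```text
[602.  -59.7 114.1] 1.759 t 33.4333
91 [441.1 360.5] delta [-160.9  420.1]
0 [nan nan] delta [nan nan]
18 [459.1  82.4] delta [-142.9  142.1]
19 [451.1 -58.1] delta [-150.9    1.6]
0 [nan nan] delta [nan nan]
0 [nan nan] delta [nan nan]
slot 227 [603.1 -63.4] [ 1.  -3.8]
slot 228 [602.9 -62.5] [ 0.9 -2.8]
[-0.55525572  0.10687534 -0.0425357 ]
```

carry_out(
  series=[
    [0.5,-2.5,-1,0,0,0,0],
    [0.5,-2.5,-2,0,0,0,0],
    [0.5,-2.5,-2.5,0,0,0,0],
    [0.5,-2.5,-2.5,0,0,0,0.7],
    [0.5,-2.5,-2.5,0,0,0,1],
  ],
)

```text
t: 33.9
ee_pos: [0.6032, -0.0627, 0.1129]
ee_rot: [3.141, 0.0, 1.759]
force: [0.4, 0.1, 0.5]
width: 0.0699
finger_force: 0.0
```

carry_out(
  series=[
    [0,0,0,0,0,0,1],
    [0,0,0,0,0,0,1],
    [0,0,15,0,0,0,1],
    [0,0,45,0,0,0,1],
    [0,0,80,0,0,0,1],
  ],
)

```text
t: 34.32
ee_pos: [0.6013, -0.0621, 0.1909]
ee_rot: [-3.137, -0.003, 1.759]
force: [0.6, -0.1, 0.7]
width: 0.0853
finger_force: 0.0
```

carry_out(
  series=[
    [-5,10,10,0,0,-0.01,1],
    [-15,34,15,0,0,-0.02,1],
    [-26,64,15,0,0,-0.04,1],
    [-37,94,15,0,0,-0.06,1],
    [-48,124,15,0,0,-0.08,1],
  ],
)

```text
t: 34.73
ee_pos: [0.5544, 0.0625, 0.2078]
ee_rot: [3.141, 0.0, 1.677]
force: [1.0, 0.9, 0.3]
width: 0.0855
finger_force: 0.0
```

carry_out(
  series=[
    [-11,30,0,0,0,-0.02,1],
    [-23,62,0,0,0,-0.03,1],
    [-35,94,0,0,0,-0.05,1],
    [-48,126,-5,0,0,-0.06,1],
    [-61,158,-10,0,0,-0.08,1],
  ],
)

```text
t: 35.15
ee_pos: [0.4934, 0.221, 0.1979]
ee_rot: [3.14, -0.0, 1.598]
force: [-0.1, -0.1, 0.5]
width: 0.0854
finger_force: 0.0
```

carry_out(
  series=[
    [-13,35,-10,0,0,-0.02,1],
    [-26,70,-20,0,0,-0.03,1],
    [-39,104,-28,0,0,-0.05,1],
    [-49,130,-32,0,0,-0.06,1],
    [-53,141,-34,0,0,-0.06,1],
  ],
)

```text
t: 35.57
ee_pos: [0.4388, 0.3632, 0.1626]
ee_rot: [-3.14, -0.0, 1.542]
force: [0.5, 0.4, -0.2]
width: 0.0855
finger_force: 0.0
```

carry_out(
  series=[
    [0,0,0,0,0,0,1],
    [0,0,0,0,0,0,1],
    [0,0,0,0,0,0,1],
    [0,0,0,0,0,0,1],
    [0,0,0,0,0,0,1],
  ],
)

```text
t: 35.98
ee_pos: [0.4418, 0.3594, 0.1638]
ee_rot: [3.141, -0.0, 1.537]
force: [-0.2, -0.2, 0.5]
width: 0.0853
finger_force: 0.0
```

```bash
cat > row.py <<'E'
from m2 import *
im=rep((278,280))
g=im[165:205,310:400].astype(int); m=((g.min(2)<90)).astype(np.uint8)
n,l,st,c=cv2.connectedComponentsWithStats(m)
for i in range(1,n):
    if 25<st[i,4]<100:
        uv=c[i]+[310,165];q=ray('top',uv,.076)[:2]*1000; print(uv.round(1),st[i,4],((q-S)@vv).round(1),((q-S)@uu).round(1))
E
python3 -W ignore row.py
```

```text
[441.8 359.4 163.8] 1.537 t 35.9833
90 [441.  360.3] delta [-0.8  0.9]
0 [nan nan] delta [nan nan]
0 [nan nan] delta [nan nan]
0 [nan nan] delta [nan nan]
0 [nan nan] delta [nan nan]
0 [nan nan] delta [nan nan]
slot 278 [593.6 -13.3] [ 151.8 -372.7]
slot 280 [593.2 -11.4] [ 151.4 -370.8]
[398.2 170.6] 34 -2.1 8.8
[389.7 175. ] 49 26.5 0.2
[373.7 178.6] 49 77.2 -1.2
[341.2 184.3] 46 178.8 0.2
[324.9 187.6] 46 229.9 -0.2
```

carry_out(
  series=[
    [-1,1,-18,0,0,0,1],
    [-1,1,-38,0,0,0,1],
    [-1,1,-52,0,0,0,1],
    [-1,1,-58,0,0,0,1],
    [-1,1,-60,0,0,0,1],
  ],
)

```text
t: 36.45
ee_pos: [0.4395, 0.3606, 0.1022]
ee_rot: [-3.139, 0.001, 1.538]
force: [1.2, 0.0, -0.2]
width: 0.0852
finger_force: 0.0
```

carry_out(
  series=[
    [0,0,0,0,0,0,0.6],
    [0,0,0,0,0,0,0],
    [0,0,0,0,0,0,0],
    [0,0,0,0,0,0,0],
    [0,0,0,0,0,0,0],
  ],
)

```text
t: 36.87
ee_pos: [0.4409, 0.3619, 0.1048]
ee_rot: [3.139, -0.001, 1.539]
force: [1.2, -0.2, 5.0]
width: 0.0576
finger_force: 28.7
```

carry_out(
  series=[
    [0,0,0,0,0,0,0],
    [0,0,8,0,0,0,0],
    [0,0,25,0,0,0,0],
    [0,0,55,0,0,0,0],
    [0,0,85,0,0,0,0],
  ],
)

```text
t: 37.28
ee_pos: [0.4385, 0.3608, 0.188]
ee_rot: [-3.138, 0.002, 1.539]
force: [0.5, -0.1, -1.2]
width: 0.058
finger_force: 28.0
```

carry_out(
  series=[
    [0,-6,15,0,0,0.01,0],
    [0,-20,30,0,0,0.02,0],
    [4,-42,40,0,0,0.03,0],
    [8,-68,45,0,0,0.05,0],
    [14,-95,45,0,0,0.07,0],
  ],
)

```text
t: 37.7
ee_pos: [0.4538, 0.2661, 0.2349]
ee_rot: [3.14, -0.001, 1.611]
force: [1.5, -0.1, -0.7]
width: 0.0577
finger_force: 28.2
```

carry_out(
  series=[
    [8,-27,0,0,0,0.02,0],
    [17,-54,0,0,0,0.03,0],
    [27,-82,0,0,0,0.05,0],
    [38,-109,0,0,0,0.06,0],
    [50,-136,0,0,0,0.08,0],
  ],
)

```text
t: 38.12
ee_pos: [0.5034, 0.1292, 0.2332]
ee_rot: [-3.14, -0.0, 1.69]
force: [0.4, 0.6, -1.0]
width: 0.0575
finger_force: 28.2
```

carry_out(
  series=[
    [16,-27,0,0,0,0.02,0],
    [35,-55,0,0,0,0.03,0],
    [55,-85,-10,0,0,0.05,0],
    [74,-115,-25,0,0,0.06,0],
    [88,-138,-40,0,0,0.07,0],
  ],
)

```text
t: 38.53
ee_pos: [0.593, -0.0099, 0.1934]
ee_rot: [3.141, 0.001, 1.758]
force: [0.4, 0.8, -1.2]
width: 0.0578
finger_force: 28.2
```

carry_out(
  series=[
    [0,-1,0,0,0,0,0],
    [0,-1,-2,0,0,0,0],
    [0,-1,-2,0,0,0,0],
    [0,-1,-2,0,0,0,0],
    [0,-1,-2,0,0,0,0],
  ],
)

```text
t: 38.95
ee_pos: [0.5918, -0.0074, 0.1921]
ee_rot: [3.141, 0.0, 1.76]
force: [1.0, 0.5, -0.8]
width: 0.0577
finger_force: 28.1
```

```bash
python3 -W ignore -c "
from m2 import *
rep((280,281)); print(observe()['force'])
save('side','s10.png',(260,110,440,260),4)"
```

```text
[591.8  -7.4 192.1] 1.76 t 38.95
0 [nan nan] delta [nan nan]
0 [nan nan] delta [nan nan]
16 [466.  68.] delta [-125.7   75.4]
0 [nan nan] delta [nan nan]
0 [nan nan] delta [nan nan]
0 [nan nan] delta [nan nan]
slot 280 [593.2 -11.4] [ 1.4 -3.9]
slot 281 [593.  -10.4] [ 1.3 -2.9]
[ 1.2072137   0.4976859  -2.01549193]
```

View pics/s10.png

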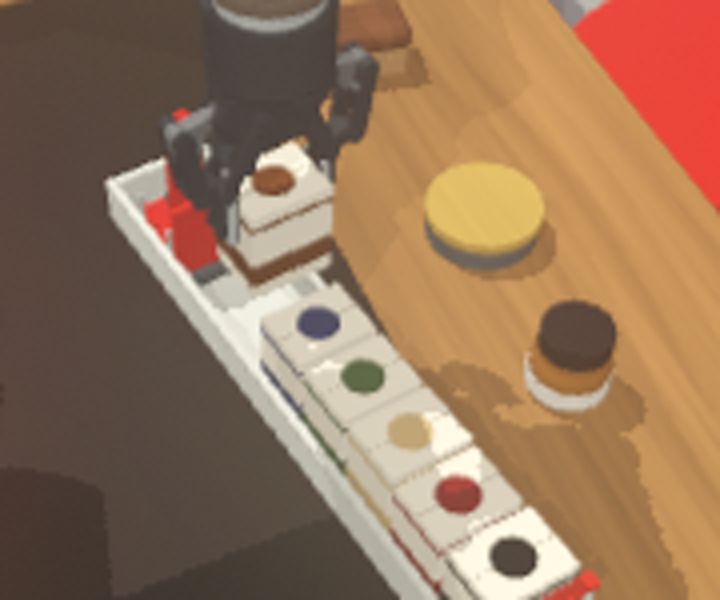

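carry_out(
  series=[
    [1,-2.5,0,0,0,0,0],
    [1,-2.5,-5,0,0,0,0],
    [1,-2.5,-16,0,0,0,0],
    [1,-2.5,-30,0,0,0,0],
    [1,-2.5,-44,0,0,0,0],
  ],
)

```text
t: 39.47
ee_pos: [0.5927, -0.011, 0.1461]
ee_rot: [-3.141, -0.0, 1.759]
force: [-0.0, 0.8, -1.3]
width: 0.0576
finger_force: 28.1
```

carry_out(
  series=[
    [0,0,-13,0,0,0,0],
    [0,0,-23,0,0,0,0],
    [0,0,-29,0,0,0,0],
    [0,0,-33,0,0,0,0],
    [0,0,-34,0,0,0,0],
  ],
)

```text
t: 39.88
ee_pos: [0.5927, -0.011, 0.1126]
ee_rot: [-3.141, -0.0, 1.759]
force: [-0.5, -0.5, -0.6]
width: 0.058
finger_force: 28.1
```

carry_out(
  series=[
    [0,0,-1,0,0,0,0],
    [0,0,-2,0,0,0,0],
    [0,0,-2.5,0,0,0,0],
    [0,0,-2.5,0,0,0,0.7],
    [0,0,-2.5,0,0,0,1],
  ],
)

```text
t: 40.3
ee_pos: [0.5934, -0.0111, 0.1116]
ee_rot: [3.14, 0.0, 1.759]
force: [0.3, 1.6, 0.2]
width: 0.0703
finger_force: 0.0
```

carry_out(
  series=[
    [0,0,0,0,0,0,1],
    [0,0,0,0,0,0,1],
    [0,0,15,0,0,0,1],
    [0,0,45,0,0,0,1],
    [0,0,85,0,0,0,1],
  ],
)

```text
t: 40.72
ee_pos: [0.5907, -0.0106, 0.1936]
ee_rot: [-3.135, -0.003, 1.759]
force: [-0.0, 0.5, -0.9]
width: 0.0856
finger_force: 0.0
```

carry_out(
  series=[
    [-2,12,20,0,0,0,1],
    [-7,36,30,0,0,0,1],
    [-13,68,30,0,0,0,1],
    [-19,100,30,0,0,0,1],
    [-24,124,30,0,0,0,1],
  ],
)

```text
t: 41.13
ee_pos: [0.5685, 0.1149, 0.2265]
ee_rot: [3.141, -0.0, 1.759]
force: [0.3, 1.0, -1.0]
width: 0.0853
finger_force: 0.0
```

carry_out(
  series=[
    [0,0,0,0,0,0,1],
    [0,0,0,0,0,0,1],
    [0,0,0,0,0,0,1],
    [0,0,0,0,0,0,1],
    [0,0,0,0,0,0,1],
  ],
)

```text
t: 41.55
ee_pos: [0.5692, 0.1119, 0.2259]
ee_rot: [3.142, 0.0, 1.757]
force: [-0.5, -0.4, 1.4]
width: 0.0855
finger_force: 0.0
```

```bash
python3 -W ignore row.py
```

```text
[569.2 111.9 225.9] 1.757 t 41.55
0 [nan nan] delta [nan nan]
26 [416.9 225.6] delta [-152.4  113.8]
0 [nan nan] delta [nan nan]
0 [nan nan] delta [nan nan]
0 [nan nan] delta [nan nan]
0 [nan nan] delta [nan nan]
slot 278 [593.6 -13.3] [  24.3 -125.2]
slot 280 [593.2 -11.4] [  24.  -123.2]
[398.2 170.6] 34 -2.1 8.8
[389.7 175. ] 49 26.5 0.2
[373.7 178.6] 49 77.2 -1.2
[341.5 184.5] 52 178.0 -0.4
[325.  187.8] 48 229.7 -0.7
```

carry_out(
  series=[
    [0,-1,-20,0,0,0,1],
    [0,-1,-42,0,0,0,1],
    [0,-1,-62,0,0,0,1],
    [0,-1,-72,0,0,0,1],
    [0,-1,-75,0,0,0,1],
  ],
  force=60,
)

```text
t: 42.02
ee_pos: [0.5677, 0.1114, 0.1486]
ee_rot: [-3.137, -0.001, 1.758]
force: [-0.8, 0.2, -0.3]
width: 0.0859
finger_force: 0.0
```

carry_out(
  series=[
    [0,0,0,0,0,0,0.5],
    [0,0,0,0,0,0,0],
    [0,0,0,0,0,0,0],
    [0,0,0,0,0,0,0],
    [0,0,0,0,0,0,0],
  ],
)

```text
t: 42.43
ee_pos: [0.5695, 0.112, 0.1519]
ee_rot: [3.14, 0.0, 1.759]
force: [0.7, -0.2, -0.6]
width: 0.0254
finger_force: 0.0
```

carry_out(
  series=[
    [0,0,0,0,0,0,0],
    [0,0,0,0,0,0,0],
    [0,0,0,0,0,0,0],
    [0,0,0,0,0,0,0],
    [0,0,0,0,0,0,0],
  ],
)

```text
t: 42.85
ee_pos: [0.5698, 0.1121, 0.1519]
ee_rot: [3.139, 0.0, 1.759]
force: [1.4, 0.8, 5.5]
width: 0.0195
finger_force: 60.2
```

carry_out(
  series=[
    [0,0,3,0,0,0,0],
    [0,0,8,0,0,0,0],
    [0,0,13,0,0,0,0],
    [0,0,17,0,0,0,0],
    [0,0,17,0,0,0,0],
  ],
)

```text
t: 43.27
ee_pos: [0.5698, 0.1111, 0.1684]
ee_rot: [3.139, 0.002, 1.759]
force: [5.2, -2.1, -2.5]
width: 0.0194
finger_force: 59.3
```

```bash
python3 -W ignore -c "
from m2 import *
rep(); print(observe()['force'])
save('side','s11.png',(250,90,410,210),4)"
```

```text
[569.8 111.1 168.4] 1.759 t 43.2667
0 [nan nan] delta [nan nan]
0 [nan nan] delta [nan nan]
0 [nan nan] delta [nan nan]
0 [nan nan] delta [nan nan]
0 [nan nan] delta [nan nan]
0 [nan nan] delta [nan nan]
[ 6.69814623 -2.69394708 -2.90446133]
```

View pics/s11.png

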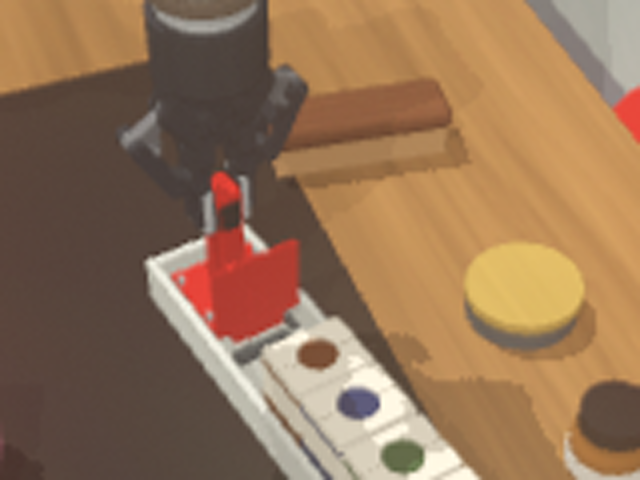

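carry_out(
  series=[
    [1,-5,0,0,0,0,0],
    [2.8,-15,0,0,0,0,0],
    [4.6,-25,0,0,0,0,0],
    [6.5,-34,0,0,0,0,0],
    [7.4,-39.3,0,0,0,0,0],
  ],
)

```text
t: 43.78
ee_pos: [0.5773, 0.0712, 0.1677]
ee_rot: [3.139, 0.002, 1.758]
force: [6.9, -1.1, -2.5]
width: 0.019
finger_force: 59.3
```

carry_out(
  series=[
    [0,0,0,0,0,0,0],
    [0,0,-4,0,0,0,0],
    [0,0,-10,0,0,0,0],
    [0,0,-15,0,0,0,0],
    [0,0,-16.5,0,0,0,0],
  ],
)

```text
t: 44.2
ee_pos: [0.5775, 0.0716, 0.1517]
ee_rot: [3.139, 0.003, 1.759]
force: [2.6, -2.5, 7.3]
width: 0.019
finger_force: 60.5
```

carry_out(
  series=[
    [0.9,-4.9,0,0,0,0,0],
    [1.9,-9.8,0,0,0,0,0],
    [2.8,-14.7,0,0,0,0,0],
    [3.3,-17.5,0,0,0,0,0],
    [3.7,-19.6,0,0,0,0,0],
  ],
)

```text
t: 44.62
ee_pos: [0.581, 0.0521, 0.1519]
ee_rot: [3.139, 0.001, 1.758]
force: [5.8, -0.8, 1.4]
width: 0.0192
finger_force: 59.8
```

carry_out(
  series=[
    [0.4,-2,0,0,0,0,0],
    [0.7,-3.9,0,0,0,0,0],
    [1.1,-5.9,0,0,0,0,0],
    [1.5,-7.9,0,0,0,0,0],
    [1.9,-9.8,0,0,0,0,0],
  ],
)

```text
t: 45.03
ee_pos: [0.5828, 0.0428, 0.1519]
ee_rot: [3.139, 0.001, 1.759]
force: [4.4, -0.4, 1.4]
width: 0.019
finger_force: 59.9
```

```bash
python3 -W ignore - <<'E'
from m2 import *
o=observe();p=np.array(o['ee_pos'])*1000;print(p,o['force'],'travel~',(p[:2]-[637.1,-243.3])@vv)
E
```

```text
[582.76853235  42.83449345 151.94421584] [ 4.43450948 -0.42172957  1.38232947] travel~ 291.2469545001842
```

carry_out(
  series=[
    [0.3,-1.6,0,0,0,0,0],
    [0.6,-3.1,0,0,0,0,0],
    [0.9,-4.7,0,0,0,0,0],
    [1.2,-6.3,0,0,0,0,0],
    [1.5,-7.9,0,0,0,0,0],
  ],
)

```text
t: 45.45
ee_pos: [0.5841, 0.0354, 0.152]
ee_rot: [3.139, -0.0, 1.759]
force: [4.8, 2.5, 2.5]
width: 0.0189
finger_force: 60.0
```

carry_out(
  series=[
    [0.1,-0.7,0,0,0,0,0],
    [0.2,-1.2,0,0,0,0,0],
    [0.3,-1.8,0,0,0,0,0],
    [0.5,-2.4,0,0,0,0,0],
    [0.6,-3,0,0,0,0,0],
  ],
)

```text
t: 45.87
ee_pos: [0.5847, 0.0326, 0.152]
ee_rot: [3.139, -0.0, 1.759]
force: [4.9, 2.9, 3.6]
width: 0.0193
finger_force: 60.1
```

carry_out(
  series=[
    [0.1,-0.4,0,0,0,0,0],
    [0.2,-0.8,0,0,0,0,0],
    [0.2,-1.2,0,0,0,0,0],
    [0.3,-1.6,0,0,0,0,0],
    [0.4,-2,0,0,0,0,0],
  ],
)

```text
t: 46.28
ee_pos: [0.585, 0.0312, 0.152]
ee_rot: [3.14, -0.002, 1.759]
force: [3.9, 6.5, 4.6]
width: 0.0193
finger_force: 60.2
```

```bash
python3 -W ignore - <<'E'
from m2 import *
o=observe();p=np.array(o['ee_pos'])*1000;print(p,o['force'],'travel~',(p[:2]-[637.1,-243.3])@vv)
print([ (n,(p).round(1).tolist()) for n,p in [(s,pix('side',np.append(S+d*vv,z*1000)/1000)) for s,d,z in []]])
save('side','s12.png',(270,120,420,260),4)
E
```

```text
[584.9530305   31.23133226 152.03547874] [3.88397427 6.53298474 4.61536077] travel~ 279.439951457214
[]
```

View pics/s12.png

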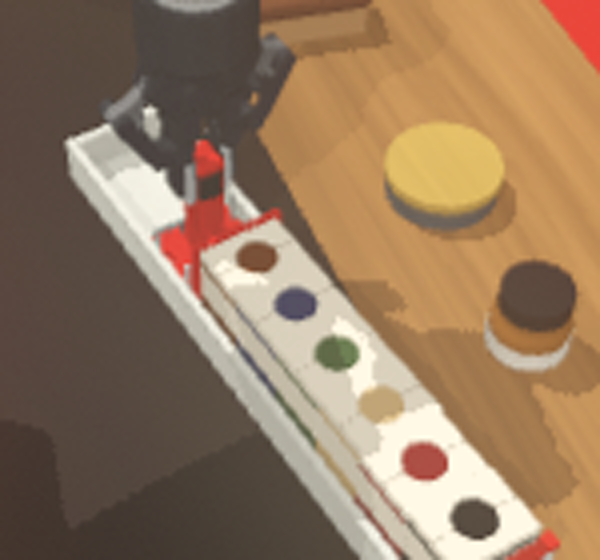

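carry_out(
  series=[
    [0.1,-0.4,0,0,0,0,0],
    [0.2,-0.8,0,0,0,0,0],
    [0.2,-1.2,0,0,0,0,0],
    [0.3,-1.6,0,0,0,0,0],
    [0.4,-2,0,0,0,0,0],
  ],
)

```text
t: 46.75
ee_pos: [0.585, 0.031, 0.1521]
ee_rot: [3.14, -0.005, 1.759]
force: [1.8, 12.9, 7.7]
width: 0.0195
finger_force: 60.5
```

carry_out(
  series=[
    [0,0,0,0,0,0,0],
    [0,0,0,0,0,0,0.3],
    [0,0,0,0,0,0,1],
    [0,0,0,0,0,0,1],
    [0,0,0,0,0,0,1],
  ],
)

```text
t: 47.17
ee_pos: [0.5839, 0.0281, 0.1505]
ee_rot: [-3.139, -0.001, 1.758]
force: [0.4, -1.2, -0.0]
width: 0.061
finger_force: 0.0
```

carry_out(
  series=[
    [0,0,0,0,0,0,1],
    [0,0,15,0,0,0,1],
    [0,0,40,0,0,0,1],
    [0,0,75,0,0,0,1],
    [0,0,110,0,0,0,1],
  ],
)

```text
t: 47.58
ee_pos: [0.5838, 0.0283, 0.2614]
ee_rot: [-3.138, -0.001, 1.758]
force: [2.3, -0.4, 0.5]
width: 0.0851
finger_force: 0.0
```

carry_out(
  series=[
    [-25,10,0,0,0,0,1],
    [-55,20,0,0,0,0,1],
    [-85,30,0,0,0,0,1],
    [-115,40,0,0,0,0,1],
    [-140,50,0,0,0,0,1],
  ],
)

```text
t: 48.0
ee_pos: [0.4427, 0.0786, 0.2609]
ee_rot: [-3.14, -0.0, 1.758]
force: [0.3, 0.2, 0.6]
width: 0.0852
finger_force: 0.0
```

carry_out(
  series=[
    [-20,10,0,0,0,0,1],
    [-40,20,0,0,0,0,1],
    [-40,20,0,0,0,0,1],
    [-40,20,0,0,0,0,1],
    [-40,20,0,0,0,0,1],
  ],
)

```text
t: 48.42
ee_pos: [0.4054, 0.0981, 0.2616]
ee_rot: [3.141, 0.0, 1.759]
force: [-0.4, 0.3, -0.1]
width: 0.0855
finger_force: 0.0
```

```bash
python3 -W ignore - <<'E'
from m2 import *
im=rep(); g=im[160:210,300:400].astype(int)
m=((g.min(2)<90)).astype(np.uint8); m2=((g[...,0]-g[...,2]>55)&(g[...,1]>120)).astype(np.uint8)
for mm in(m,m2):
  n,l,st,c=cv2.connectedComponentsWithStats(mm)
  for i in range(1,n):
    if 25<st[i,4]<100:
        uv=c[i]+[300,160];q=ray('top',uv,.076)[:2]*1000; print(uv.round(1),st[i,4],((q-S)@vv).round(1),((q-S)@uu).round(1))
si=optics.grab_frame('side')
cv2.imwrite('pics/fin.png',np.hstack([cv2.resize(si[100:280,200:420],None,fx=1.8,fy=2.5,interpolation=2),cv2.resize(im[155:215,285:405],(400,450),interpolation=2)])[:,:,::-1])
E
```

```text
[405.4  98.1 261.6] 1.759 t 48.4167
0 [nan nan] delta [nan nan]
32 [425.7 226.2] delta [ 20.3 128.2]
0 [nan nan] delta [nan nan]
0 [nan nan] delta [nan nan]
0 [nan nan] delta [nan nan]
0 [nan nan] delta [nan nan]
[390.  174.8] 47 25.4 0.7
[375.6 178.3] 49 71.3 -1.5
[346.2 183.4] 47 163.2 0.1
[331.4 186.2] 46 209.4 0.2
[316.7 189.3] 50 255.6 -0.5
[360.7 180.4] 54 117.4 0.8
```

View pics/fin.png

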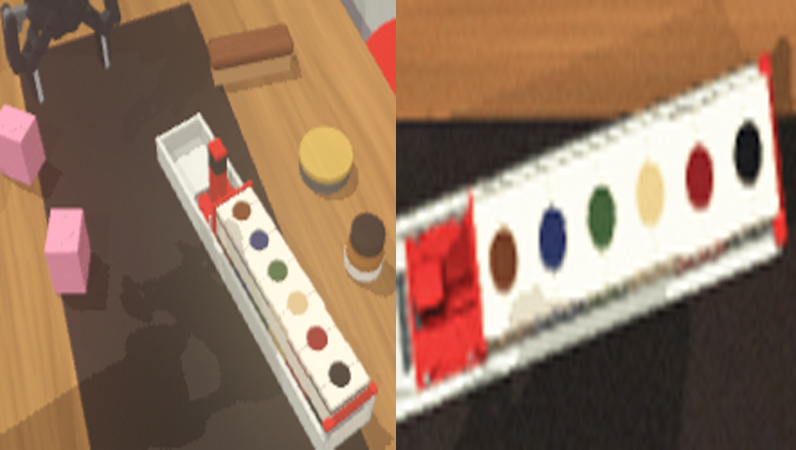

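```bash
python3 -c "
from station import workorder
print(workorder.job_done())"
```

```text
the job is handed in; nothing more can be done
None
```

I handed the job in with all six cartons upright in the lane, spaced 46 mm apart so there are no gaps, held between the stop and the released pusher. The brush, tin, jar, cup and the two pink look-alikes were not touched. It took about 48 s of the 210 s allowed. While I lowered the red carton, the wrist read about 32 N upward; I saw no damage. The hand-in gave no verdict.

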